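# Kit slotted guide blocks into a sloping divided tote

### The job

Put the two slotted steel guide blocks into the sloping wooden tote: the long block in the longest compartment, the short block in the shortest, leaving the middle-sized one empty. Lay each with its slot up and its length running up the slope, setting it down square on the compartment floor before letting go, not dropping it in. Leave everything else on the bench where it stands.

Things in the scene. Friction and masses are not known exactly. Their poses are not given: they have to be found in the camera images.
- guide_long: Long bright steel guide block with a slot along its top, 72 mm long (x), 26 mm wide (y), 38 mm high (z), slot 10 mm wide and 16 mm deep along x; about 0.45 kg. Origin: centre of its underside. Lies flat on the bench, slot up; both ends alike.
- guide_short: Short bright steel guide block, same section as the long one: 40 mm long (x), 26 mm wide (y), 38 mm high (z), slot 10 mm wide and 16 mm deep along x; about 0.25 kg. Origin: centre of its underside. Lies flat on the bench, slot up; both ends alike.
- bay_long_floor (a point): Longest compartment of the tote (plywood walls, black rubber floor): inside 82 mm long (up the slope), 56 mm wide, 20 mm deep. Point: centre of its inner floor; x up the slope, y level across, z square to the floor, out of the mouth. The floor rises at 28 degrees roughly towards the robot's right, so z leans 28 degrees from vertical roughly to its left.
- bay_mid_floor (a point): Middle-sized (stays empty) compartment of the tote (plywood walls, black rubber floor): inside 64 mm long (up the slope), 56 mm wide, 20 mm deep. Point: centre of its inner floor; x up the slope, y level across, z square to the floor, out of the mouth. The floor rises at 28 degrees roughly towards the robot's right, so z leans 28 degrees from vertical roughly to its left.
- bay_short_floor (a point): Shortest compartment of the tote (plywood walls, black rubber floor): inside 50 mm long (up the slope), 56 mm wide, 20 mm deep. Point: centre of its inner floor; x up the slope, y level across, z square to the floor, out of the mouth. The floor rises at 28 degrees roughly towards the robot's right, so z leans 28 degrees from vertical roughly to its left.
- tote: Fixed wooden tote sloping on a low steel stand, 98 mm up the slope by 196 mm across; three compartments side by side at 62 mm pitch, in any order, lower ends in line, 6 mm walls between; dark outer rim 4 mm above these walls. Origin on the bench under its middle, x level in the uphill direction. Rim 51 (low side) to 98 mm (high side) above the bench.
- mug: white mug, 80 mm across, 95 mm tall; leave alone. Origin: centre of its underside
- valve_chest: brass block 55 x 50 x 50 mm with round bosses; leave alone. Origin: centre of its underside
- bush: brass ring 32 mm across, 22 mm tall; leave alone. Origin: centre of its underside
- oilstone: reddish stone bar 60 (x) x 26 x 14 mm; leave alone. Origin: centre of its underside
- screwdriver: screwdriver about 170 mm long lying flat; leave alone
- wrench: steel wrench about 150 mm long lying flat, beyond the tote on the left; leave alone
- oil_can: grey bottle with black cap, 52 mm across, 120 mm tall, at the right; leave alone. Origin: centre of its underside
Not all that is in view belongs to the job. Leave any yellow look-alike of the guide_long alone.

How it is judged:
By the outcome, as a careful person would: the job done as asked, in the order asked, and still so for the second after the job is handed in, with the robot touching nothing.
It also fails if it takes over 62 s, if anything falls off the work surface, if the arm or the gripper's body presses on something with over 40 N, if the wrist force passes 120 N, or if a joint passes its speed limit or range.

### The arm

A 6-joint arm with a two-finger parallel gripper is mounted at the origin on the work surface. World frame = base frame: x ahead of the robot, y to its left, z up, the work surface at z = 0. Lengths are in mm, angles in rad, forces in N, time in s.
With the tool pointing down it reaches from about 350 to 975 mm from the base axis. Payload 7.1 kg.
Tool frame: the origin (TCP) lies between the finger pads; the fingertips stand 14 mm ahead of it and the grasp point (between the pads) lies 5 mm behind it; z points along the fingers, y is the direction in which the jaws open and shut (so a half turn about z gives the same grasp; the last joint's range is limited). The gripper opens to 88 mm and grips with 3 to 60 N. Pads are 20 mm wide; open, the fingers measure 115 mm over their backs; the gripper's body (75 mm by 178 mm) begins 61 mm behind the grasp point.
Start: joints at [1.207, 0.423, 1.63, -0, 1.089, -0.019], TCP at [211.223, 588.209, 236.675] pointing down, gripper open.
Joint ranges: [-3, 3], [-0.9, 2.11], [0.09, 2.58], [-1.31, 4.45], [0.11, 2.69], [-2.54, 2.54]. Speed limits (rad/s): [2.39, 2.39, 3.01, 3.14, 3.14, 3.14].

### API

Orientations are given as a rotation vector (axis times angle).
In Python, from workcell import get_obs, get_image, calibration, close_job, regions_of, place_of gives the robot as it stands.
- The arm moves only by the tool move_arm, never from a script. Its argument "deltas" is a list of rows, each a list of 5 numbers: the closure in counts, from 0 (fully open) to 255 (shut), then the shift along the tool's x, y, z in m, then the turn about the tool's z in rad. In form: [[grip, x, y, z, roll], ...]. A call has 1 to 5 rows; each row is the pose to reach, as a shift and turn from the pose commanded when the call began, along the tool's axes at that moment; what a row does not reach only later rows make up. A row lasts 1/12 s, in which the tool goes at most 41.7 mm and 7.16 degrees, less where a joint would pass 70% of its speed; a pose out of reach is approached as far as the arm can. A call with a gripper value outside its range is refused whole. The fingers move at their own pace and stop on an object; the grip force is fixed at half the most. Time passes only in rows, so rows that repeat a pose let the fingers close. It gives the time, the measured TCP pose, the force and the opening at its end, in the units of the state.
- get_obs(): the state, without advancing time (a new reading comes with each control period).
- get_image(name): name is "scene" or "top" or "wrist"; returns the picture (420x560x3 uint8, blue, green, red); there is no depth.
- calibration(name): a dict with "intrinsics" (3x3 intrinsics, pixels), "world_to_cam" (4x4, takes a point from world to camera coordinates); the wrist camera has in their place "hand_eye" (4x4, takes a point from camera to tool coordinates, whose origin is the TCP and whose axes are the flange's). Camera axes: x right, y down, z forward; pixel columns grow to the right and rows downward; lengths in mm; the calibration is good to about 2 mm. A picture is of the moment at which its call begins: read the wrist's pose just before it. calibration takes no time and is no camera call.
- close_job(): hands the job in, once; it reports no verdict.
Trained networks look in the newest picture that a camera, given by its name, has taken for a name from the list of things; names that differ only in an ending like _2 or _b are one class to them, and where a whole thing is asked for, a point or a joint stands for the part that bears it (a point fixed in the world has none). Each returns a list of dicts, best first, with "conf" (0 to 1); they miss things now and then, are a little off and sometimes report something else, mostly with a low value. They report only what shows in the picture. A call takes as long as a camera call. They do not tell look-alikes from the thing itself.
- regions_of(camera, name): "region" (420x560 bool, what is visible of it).
- place_of(camera, name): "location" ([x, y, z] in mm, in world coordinates, good to about 4 mm: a listed point, or the origin of a listed thing).
The state is a dict: "t": time; "qpos": joint angles; "qvel": joint speeds; "joint_torque": joint torques, N m; "ee_pos": TCP position; "orientation": TCP orientation; "ft_force": force on the tool from outside, world axes, zero at the start; "moment": the same for the moment, N m; "width": finger opening in mm.
Only numpy, scipy, OpenCV 4.12 (cv2) and the standard library are available. Lean on these libraries where they do the work, as an engineer would, in place of code of your own. Each camera call takes 0.05 s, during which the arm holds its last target.

## Working session

There is one attempt and no reset: what is moved stays moved. The work goes in short steps, Python scripts to look and compute and a tool call to move; the robot and the scene stay as the last step left them, time stands still between calls to the robot, and variables do not carry over. Pictures are saved under pics/ and viewed, and the job is handed in when it is done.

Besides the shell and the picture viewer there is one more tool, called after "Emit:" as name(argument=value, ...), one argument or row to a line, values as JSON. move_arm: Moves the arm, as the interface text tells. Its arguments: {"type":"object","properties":{"deltas":{"type":"array","items":{"type":"array","items":{"type":"number"}}}},"required":["deltas"]}

```bash
mkdir -p pics
cat > h.py <<'E'
import numpy as np, cv2
from workcell import *
E
python3 - <<'E'
from h import *
for n in ("scene","top"):
    cv2.imwrite(f"pics/{n}0.png",get_image(n))
    for o in ["guide_long","guide_short","bay_long_floor","bay_mid_floor","bay_short_floor","tote","mug","oil_can","valve_chest"]:
        print(n,o,[(np.round(d["location"]).tolist(),round(d["conf"],2)) for d in place_of(n,o)])
print(get_obs())
E
```

```text
scene guide_long [([526.0, -349.0, -0.0], 0.74), ([320.0, -298.0, 2.0], 0.74), ([418.0, -351.0, 5.0], 0.52)]
scene guide_short [([459.0, -106.0, -0.0], 0.49)]
scene bay_long_floor [([609.0, 228.0, 56.0], 0.8)]
scene bay_mid_floor [([542.0, 223.0, 49.0], 0.81)]
scene bay_short_floor [([480.0, 210.0, 49.0], 0.81), ([751.0, -51.0, 2.0], 0.62), ([661.0, -479.0, 0.0], 0.6), ([701.0, -153.0, 2.0], 0.18)]
scene tote [([483.0, 212.0, 47.0], 0.71)]
scene mug [([718.0, -352.0, 4.0], 0.64)]
scene oil_can [([660.0, -480.0, 2.0], 0.83), ([588.0, -201.0, 3.0], 0.16)]
scene valve_chest [([704.0, -153.0, 3.0], 0.56)]
top guide_long [([322.0, -299.0, -0.0], 0.85), ([521.0, -350.0, 0.0], 0.62), ([416.0, -359.0, 0.0], 0.6)]
top guide_short [([454.0, -103.0, -3.0], 0.63), ([390.0, 492.0, 3.0], 0.61)]
top bay_long_floor [([609.0, 225.0, 56.0], 0.63), ([717.0, -352.0, -1.0], 0.37), ([701.0, -152.0, -2.0], 0.26)]
top bay_mid_floor [([544.0, 220.0, 48.0], 0.75), ([549.0, 211.0, -2.0], 0.73)]
top bay_short_floor [([549.0, 209.0, -5.0], 0.74), ([485.0, 210.0, 48.0], 0.61)]
top tote [([551.0, 209.0, -1.0], 0.55)]
top mug [([716.0, -353.0, -2.0], 0.77)]
top oil_can [([661.0, -476.0, -2.0], 0.72)]
top valve_chest [([700.0, -151.0, -1.0], 0.93)]
{'t': 1.0, 'qpos': array([ 1.20699928e+00,  4.23109560e-01,  1.62990140e+00,  2.37723111e-05,
        1.08857566e+00, -1.89755991e-02]), 'qvel': array([ 0.00066909, -0.00064479,  0.00113036, -0.00124933,  0.00038502,
        0.00010937]), 'joint_torque': array([ 4.64711920e-04, -5.44581378e+01, -2.74047446e+01,  6.45789318e-02,
        1.67597568e-02,  1.31607689e-05]), 'ee_pos': array([211.21980277, 588.21618377, 236.66853639]), 'orientation': array([-5.38978520e-01, -3.09499335e+00, -1.55972353e-05]), 'ft_force': array([-0.3600861 , -0.38870308, -0.07318294]), 'moment': array([0.00399267, 0.02842766, 0.02960069]), 'width': 88.01904369579479}
```

View pics/scene0.png

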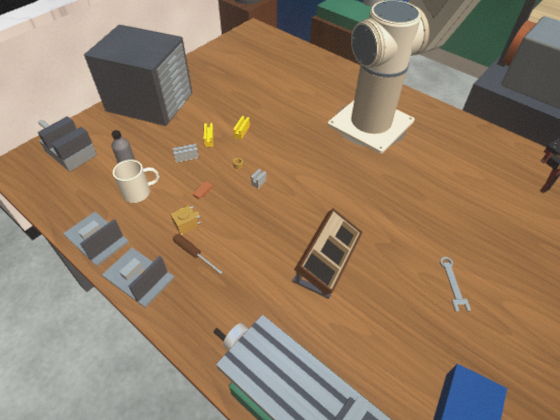

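View pics/top0.png

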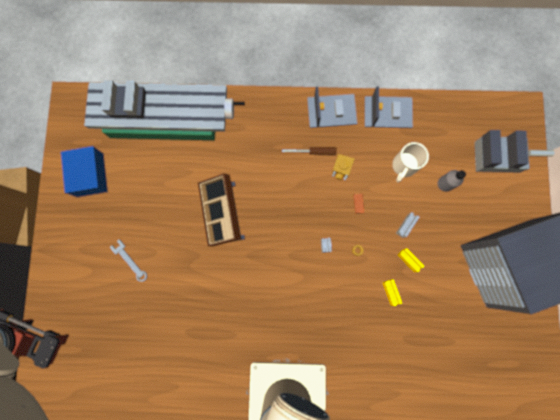

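Run:
```python
from h import *
a=cv2.imread("pics/top0.png"); b=cv2.imread("pics/scene0.png")
f=lambda im,x,y,r:cv2.resize(im[y-r:y+r,x-r:x+r],(390,390),interpolation=cv2.INTER_CUBIC)
cv2.imwrite("pics/crop0.png",np.vstack([np.hstack([f(a,400,250,60),f(a,218,210,48)])]))
for n in ("scene","top","wrist"):
    c=calibration(n); print(n,{k:np.round(v,4).tolist() for k,v in c.items()})
```

```text
scene {'intrinsics': [[422.6668, 0.0, 278.8739], [0.0, 422.6668, 204.1955], [0.0, 0.0, 1.0]], 'world_to_cam': [[-0.6454, 0.7638, 0.0093, 312.319], [0.5869, 0.5037, -0.6339, -279.9285], [-0.4888, -0.4037, -0.7734, 1447.5406], [0.0, 0.0, 0.0, 1.0]]}
top {'intrinsics': [[394.423, 0.0, 281.737], [0.0, 394.423, 220.2247], [0.0, 0.0, 1.0]], 'world_to_cam': [[0.0276, -0.9996, -0.0103, 14.0407], [-0.9889, -0.0258, -0.1463, 527.0122], [0.1459, 0.0143, -0.9892, 1140.0354], [0.0, 0.0, 0.0, 1.0]]}
wrist {'intrinsics': [[375.4077, 0.0, 277.5381], [0.0, 375.4077, 214.4272], [0.0, 0.0, 1.0]], 'hand_eye': [[-0.0005, -0.9677, -0.2521, 68.2158], [1.0, -0.0005, -0.0001, 0.7804], [-0.0, -0.2521, 0.9677, -148.2568], [0.0, 0.0, 0.0, 1.0]]}
```

View pics/crop0.png

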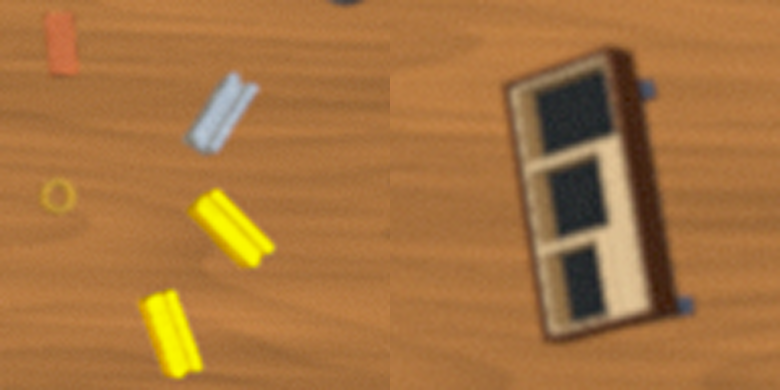

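```bash
cat > h.py <<'E'
import numpy as np, cv2
from scipy.spatial.transform import Rotation as Rn
from workcell import *
def pose():
    o=get_obs(); return o["ee_pos"],Rn.from_rotvec(o["orientation"]).as_matrix(),o
def yaw(R): return np.degrees(np.arctan2(R[1,0],R[0,0]))
def go(target,phi=None):
    "delta in tool axes (m) to world target mm, roll to make tool x yaw phi deg"
    p,R,o=pose(); d=R.T@(np.array(target)-p)/1000
    r=0 if phi is None else -np.radians((phi-yaw(R)+180)%360-180)
    print("delta",np.round(d,4),"roll",round(r,4),"yaw now",round(yaw(R),2),"q",np.round(o["qpos"],2),"p",np.round(p,1),"t",round(o["t"],2)); return d,r
def wcam():
    p,R,o=pose(); c=calibration("wrist"); H=c["hand_eye"]
    Rw=R@H[:3,:3]; tw=R@H[:3,3]+p
    return np.array(c["intrinsics"]),Rw,tw
def ray(u,v,z,cam=None):
    K,Rw,tw=cam or wcam()
    d=Rw@np.linalg.solve(K,[u,v,1]); return tw+d*(z-tw[2])/d[2]
def proj(P,cam=None):
    K,Rw,tw=cam or wcam()
    c=(np.atleast_2d(P)-tw)@Rw; u=c@K.T; return u[:,:2]/u[:,2:]
def fixcam(n):
    c=calibration(n); W=np.array(c["world_to_cam"]); return np.array(c["intrinsics"]),W[:3,:3].T,-W[:3,:3].T@W[:3,3]
E
python3 - <<'E'
from h import *
go([550,205,330],99.7)
go([550,205,330],-80.3)
E
```

```text
delta [-0.4484 -0.2461 -0.0933] roll 1.0567 yaw now 160.24 q [ 1.21  0.42  1.63  0.    1.09 -0.02] p [211.2 588.2 236.7] t 1.0
delta [-0.4484 -0.2461 -0.0933] roll -2.0849 yaw now 160.24 q [ 1.21  0.42  1.63  0.    1.09 -0.02] p [211.2 588.2 236.7] t 1.0
```

Emit:
move_arm(
  deltas=[
    [0,-0.448,-0.246,-0.093,1.057],
    [0,-0.448,-0.246,-0.093,1.057],
    [0,-0.448,-0.246,-0.093,1.057],
    [0,-0.448,-0.246,-0.093,1.057],
    [0,-0.448,-0.246,-0.093,1.057],
  ],
)

```text
t: 1.42
ee_pos: [347.8, 433.2, 274.4]
orientation: [1.472, 2.775, 0.0]
ft_force: [0.9, 0.3, -0.2]
width: 88.0
```

Run:
```python
from h import *
go([550,205,330],99.7)
```

```text
delta [-0.3023  0.0394 -0.0556] roll 0.4261 yaw now 124.12 q [ 0.87  0.28  1.75 -0.    1.11  0.28] p [347.8 433.2 274.4] t 1.42
```

Emit:
move_arm(
  deltas=[
    [0,-0.302,0.039,-0.056,0.426],
    [0,-0.302,0.039,-0.056,0.426],
    [0,-0.302,0.039,-0.056,0.426],
    [0,-0.302,0.039,-0.056,0.426],
    [0,-0.302,0.039,-0.056,0.426],
  ],
)

```text
t: 1.83
ee_pos: [484.6, 280.1, 312.3]
orientation: [2.022, 2.404, 0.001]
ft_force: [-0.2, 0.4, 0.8]
width: 88.0
```

Run:
```python
from h import *
go([550,205,330],99.7)
```

```text
delta [-0.0852  0.0516 -0.0177] roll 0.0026 yaw now 99.85 q [0.5  0.25 1.7  0.   1.19 0.33] p [484.6 280.1 312.3] t 1.83
```

Emit:
move_arm(
  deltas=[
    [0,-0.085,0.052,-0.018,0.003],
    [0,-0.085,0.052,-0.018,0.003],
    [0,-0.085,0.052,-0.018,0.003],
    [0,-0.085,0.052,-0.018,0.003],
    [0,-0.085,0.052,-0.018,0.003],
  ],
)

```text
t: 2.25
ee_pos: [549.9, 206.5, 329.6]
orientation: [-2.025, -2.401, -0.0]
ft_force: [-1.1, 0.5, 0.3]
width: 87.9
```

Run:
```python
from h import *
go([550,205,330],99.7)
p,R,o=pose(); np.savez("tote.npz",*wcam())
cv2.imwrite("pics/w1.png",get_image("wrist"))
for o in ["bay_long_floor","bay_mid_floor","bay_short_floor","tote"]:
    print(o,[(np.round(d["location"],1).tolist(),round(d["conf"],2)) for d in place_of("wrist",o)])
```

```text
delta [-0.0015 -0.0001 -0.0004] roll 0.0004 yaw now 99.72 q [0.34 0.28 1.62 0.   1.24 0.17] p [549.9 206.5 329.6] t 2.25
bay_long_floor [([610.6, 227.7, 52.6], 0.93)]
bay_mid_floor []
bay_short_floor [([485.7, 214.2, 41.9], 0.68)]
tote []
```

View pics/w1.png

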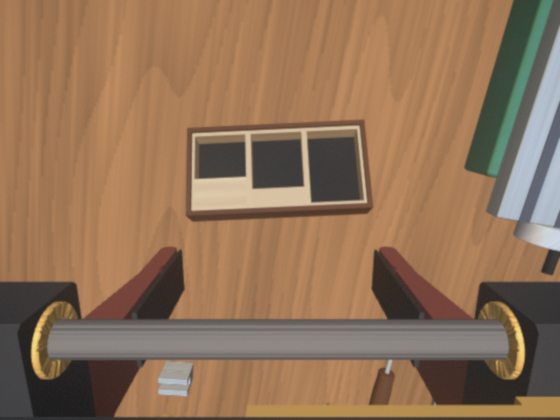

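Run:
```python
from h import *
a=cv2.imread("pics/w1.png")
cv2.imwrite("pics/w1c.png",cv2.resize(a[110:226,180:380],(800,464),interpolation=cv2.INTER_CUBIC))
```

```text
(no output)
```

View pics/w1c.png

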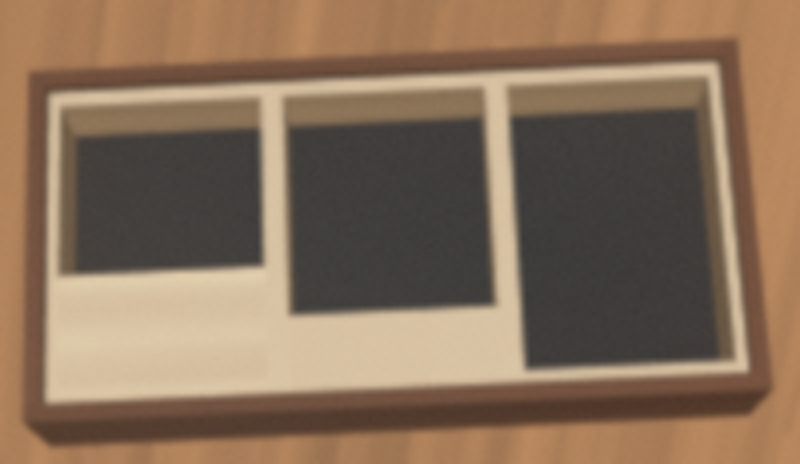

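```bash
cat > totefit.py <<'E'
from h import *
from scipy.optimize import least_squares
A=np.radians(28)
def frame(yawu):
    u=np.array([np.cos(yawu),np.sin(yawu),0]);k=np.array([0,0,1.])
    ex=np.cos(A)*u+np.sin(A)*k; ez=-np.sin(A)*u+np.cos(A)*k
    return np.array([ex,np.cross(ez,ex),ez])
pts=[(32,74,-49,-98,24),(738,40,-49,98,24),(770,388,49,98,24),(25,418,49,-98,24),
(508,88,-41,34,20),(708,78,-41,90,20),(735,358,41,90,20),(526,370,41,34,20),
(284,98,-41,-28,20),(486,88,-41,28,20),(495,304,23,28,20),(291,314,23,-28,20),
(62,108,-41,-90,20),(260,98,-41,-34,20),(265,268,9,-34,20),(58,275,9,-90,20)]
pts=np.array(pts,float); uv=pts[:,:2]/4+[180-.375,110-.375]; L=pts[:,2:]
d=np.load("tote.npz"); cam=tuple(d[k] for k in d.files)
def res(q,fz=True):
    P=q[:3]+L@frame(q[3])
    return (proj(P,cam)-uv).ravel()
for zfix in (0,1):
    if zfix: s=least_squares(lambda q:res([q[0],q[1],52.8,q[2]]),[550,205,np.radians(-80)],loss='soft_l1'); q=[s.x[0],s.x[1],52.8,s.x[2]]
    else: s=least_squares(res,[550,205,52,np.radians(-80)],loss='soft_l1'); q=s.x
    print(np.round(q,2),np.degrees(q[3]),np.abs(res(q)).max()); r=res(q).reshape(-1,2)
print(np.round(r,1).tolist())
np.save("toteq.npy",q)
F=frame(q[3]);
for n,l in (("long",(0,62,0)),("mid",(-9,0,0)),("short",(-16,-62,0))): print(n,np.round(q[:3]+np.array(l)@F,1))
E
python3 totefit.py
```

```text
[549.43 212.97  51.52  -1.36] -77.76011562992969 0.7619284458930622
[549.4  213.11  52.8   -1.36] -77.76251893711631 0.8979728687295392
[[-0.6, 0.1], [-0.0, 0.5], [0.7, -0.6], [-0.4, 0.0], [-0.3, -0.5], [0.2, -0.3], [0.3, 0.9], [-0.4, 0.2], [-0.1, -0.5], [-0.2, -0.3], [0.7, 0.7], [-0.5, 0.5], [-0.1, -0.5], [0.5, -0.3], [0.2, -0.1], [0.3, 0.4]]
long [610.  226.2  52.8]
mid [547.7 220.9  48.6]
short [485.8 213.8  45.3]
```

Run:
```python
from h import *
go([520,-350,260],140)
```

```text
delta [-0.5449 -0.1246  0.0695] roll -0.6989 yaw now 99.95 q [0.34 0.27 1.62 0.   1.24 0.17] p [548.6 208.3 329.4] t 2.5
```

Emit:
move_arm(
  deltas=[
    [0,-0.545,-0.125,0.07,0],
    [0,-0.545,-0.125,0.07,0],
    [0,-0.545,-0.125,0.07,0],
    [0,-0.545,-0.125,0.07,0],
    [0,-0.545,-0.125,0.07,0],
  ],
)

```text
t: 2.92
ee_pos: [537.8, 0.2, 303.6]
orientation: [2.02, 2.406, 0.0]
ft_force: [1.3, 1.0, 0.2]
width: 88.1
```

Run:
```python
from h import *
go([520,-350,260],140)
```

```text
delta [-0.3418 -0.0782  0.0436] roll -0.6983 yaw now 99.99 q [-0.02  0.22  1.76  0.    1.16 -0.2 ] p [5.378e+02 2.000e-01 3.036e+02] t 2.92
```

Emit:
move_arm(
  deltas=[
    [0,-0.342,-0.078,0.044,-0.698],
    [0,-0.342,-0.078,0.044,-0.698],
    [0,-0.342,-0.078,0.044,-0.698],
    [0,-0.342,-0.078,0.044,-0.698],
    [0,-0.342,-0.078,0.044,-0.698],
  ],
)

```text
t: 3.33
ee_pos: [528.7, -189.2, 279.9]
orientation: [1.249, 2.882, 0.0]
ft_force: [0.6, -0.1, -0.3]
width: 87.8
```

Run:
```python
from h import *
go([520,-350,260],140)
```

```text
delta [-0.1114 -0.1163  0.0199] roll -0.12 yaw now 133.13 q [-0.36  0.28  1.73  0.    1.13 -1.12] p [ 528.7 -189.2  279.9] t 3.33
```

Emit:
move_arm(
  deltas=[
    [0,-0.111,-0.116,0.02,-0.12],
    [0,-0.111,-0.116,0.02,-0.12],
    [0,-0.111,-0.116,0.02,-0.12],
    [0,-0.111,-0.116,0.02,-0.12],
    [0,-0.111,-0.116,0.02,-0.12],
  ],
)

```text
t: 3.75
ee_pos: [518.4, -353.5, 258.9]
orientation: [1.089, 2.947, -0.003]
ft_force: [0.3, 0.4, -0.6]
width: 87.9
```

Run:
```python
from h import *
go([520,-350,260],140)
c=wcam();np.savez("long.npz",*c)
im=get_image("wrist"); cv2.imwrite("pics/w2.png",im)
print(np.round(proj([[520,-350,38]],c)))
```

```text
delta [ 0.0011  0.0036 -0.0011] roll -0.0101 yaw now 139.42 q [-0.62  0.4   1.61 -0.    1.13 -1.48] p [ 518.4 -353.5  258.9] t 3.75
[[281. 186.]]
```

View pics/w2.png

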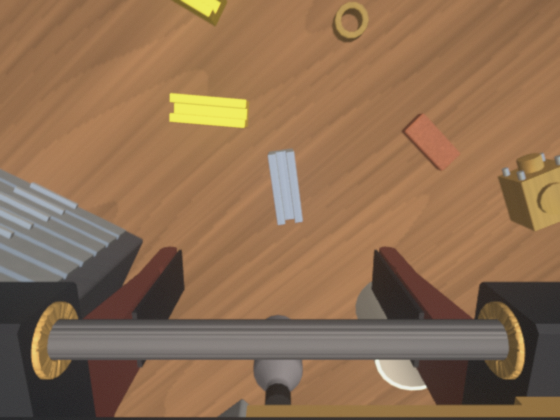

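Run:
```python
from h import *
a=cv2.imread("pics/w2.png")
cv2.imwrite("pics/w2c.png",cv2.resize(a[140:236,235:335],(800,768),interpolation=cv2.INTER_CUBIC)[:600])
cv2.imwrite("pics/w2c.png",cv2.resize(a[140:236,235:335],(600,576),interpolation=cv2.INTER_CUBIC))
for z in (0,100,200,250): print(z,np.round(ray(463,247,z,fixcam("top"))), np.round(ray(481,311,z,fixcam("top"))))
for z in (0,): print(np.round(ray(104,113,z,fixcam("scene"))),np.round(ray(165,123,z,fixcam("scene"))),np.round(ray(190,92,0,fixcam("scene"))))
for z in (0,100,200): print(np.round(ray(140,240,z)))
```

```text
0 [ 464. -525.    0.] [ 275. -571.    0.]
100 [ 455. -480.  100.] [ 282. -522.  100.]
200 [ 446. -436.  200.] [ 288. -474.  200.]
250 [ 441. -414.  250.] [ 292. -450.  250.]
[ 563. -728.    0.] [ 459. -527.   -0.] [ 286. -593.   -0.]
[ 468. -513.   -0.]
[ 468. -462.  100.]
[ 468. -411.  200.]
```

View pics/w2c.png

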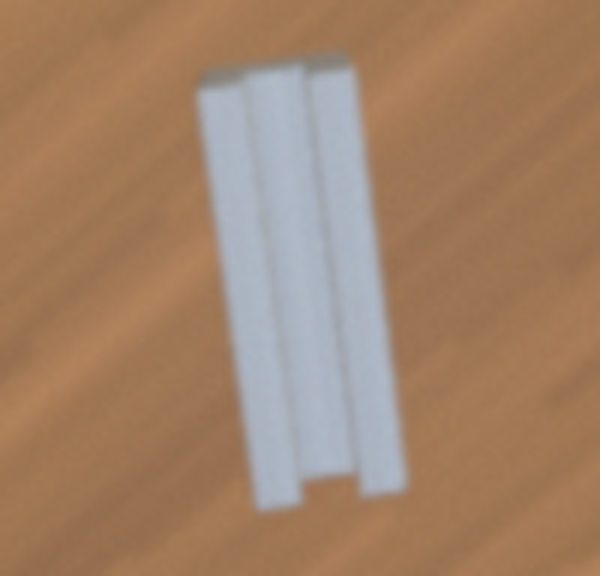

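```bash
cat > fitb.py <<'E'
from h import *
from scipy.optimize import least_squares
def fitb(uv,cam,L,z=38,W=26):
    # uv corners order: going round, first two = short end
    P=np.array([ray(u,v,z,cam)[:2] for u,v in uv])
    c=P.mean(0); e=(P[0]+P[1]-P[2]-P[3]); th=np.arctan2(e[1],e[0])
    M=np.array([[L/2,W/2],[L/2,-W/2],[-L/2,-W/2],[-L/2,W/2]])
    if np.cross(P[1]-P[0],P[2]-P[0])>0: M[:,1]*=-1
    def r(q):
        c_,s_=np.cos(q[2]),np.sin(q[2]); X=M@np.array([[c_,s_],[-s_,c_]])+q[:2]
        return (proj(np.c_[X,np.full(4,z)],cam)-uv).ravel()
    s=least_squares(r,[c[0],c[1],th])
    print("size",np.linalg.norm(P[0]-P[1]),np.linalg.norm(P[1]-P[2]),"fit",np.round(s.x[:2],1),"yaw",round(np.degrees(s.x[2]),2),"maxres",np.abs(s.fun).max())
    return s.x
if __name__=="__main__":
    d=np.load("long.npz"); cam=tuple(d[k] for k in d.files)
    uv=np.array([(198,92),(353,68),(408,490),(255,510)])/6+[235-.42,140-.42]
    q=fitb(uv,cam,72)
    go([q[0],q[1],150],np.degrees(q[2]))
E
python3 fitb.py 2>&1 | grep -v Warn
```

```text
if np.cross(P[1]-P[0],P[2]-P[0])>0: M[:,1]*=-1
size 25.464407704230304 71.79929176920676 fit [ 524.8 -348.1] yaw 147.22 maxres 0.36535006861038255
delta [-0.0032  0.006   0.1091] roll -0.1361 yaw now 139.42 q [-0.61  0.4   1.61 -0.    1.13 -1.48] p [ 518.6 -350.6  259.1] t 3.8
```

Emit:
move_arm(
  deltas=[
    [0,-0.003,0.006,0.08,-0.136],
    [0,-0.003,0.006,0.109,-0.136],
    [0,-0.003,0.006,0.109,-0.136],
    [0,-0.003,0.006,0.109,-0.136],
    [0,-0.003,0.006,0.109,-0.136],
  ],
)

```text
t: 4.22
ee_pos: [525.1, -344.0, 150.3]
orientation: [-0.879, -3.013, -0.002]
ft_force: [-0.7, -0.4, 0.8]
width: 87.7
```

Run:
```python
from h import *
get_image("top")
go([524.8,-348.1,150],147.2)
c=wcam();np.savez("long.npz",*c)
im=get_image("wrist"); cv2.imwrite("pics/w3.png",im)
a=im[100:400,130:430]
cv2.imwrite("pics/w3c.png",cv2.resize(a,(600,600),interpolation=cv2.INTER_CUBIC))
```

```text
delta [-0.0005 -0.0032  0.0021] roll 0.0046 yaw now 147.46 q [-0.6   0.53  1.68  0.    0.93 -1.6 ] p [ 526.2 -345.1  152.1] t 4.27
```

View pics/w3c.png

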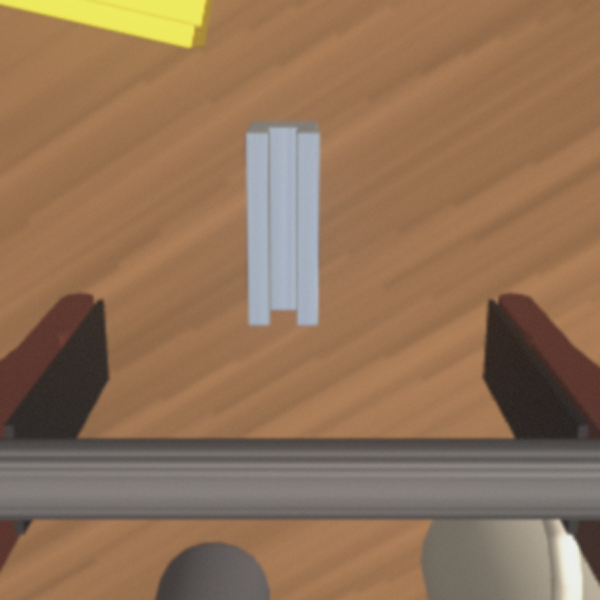

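```bash
python3 - 2>/dev/null <<'E'
from fitb import *
d=np.load("long.npz"); cam=tuple(d[k] for k in d.files)
uv=np.array([(247,132),(319,132),(318,325),(249,325)])/2+[130-.25,100-.25]
q=fitb(uv,cam,72)
p,R,o=pose();print(p,yaw(R),o["qvel"])
go([q[0],q[1],100],np.degrees(q[2]))
E
```

```text
size 25.14795094204434 72.06739803880014 fit [ 525.  -348.7] yaw 147.35 maxres 0.6181097589156934
[ 526.70419513 -345.86462811  153.15883248] 147.44276634733993 [-0.00936148 -0.01550567 -0.01198307 -0.00167429 -0.00496199 -0.00349195]
delta [ 0.0001 -0.0033  0.0532] roll 0.0016 yaw now 147.44 q [-0.6   0.53  1.68  0.    0.93 -1.6 ] p [ 526.7 -345.9  153.2] t 4.32
```

Emit:
move_arm(
  deltas=[
    [0,0,-0.003,0.04,0],
    [0,0,-0.003,0.08,0],
    [0,0,-0.003,0.09,0],
    [0,0,-0.003,0.09,0],
    [0,0,-0.003,0.09,0],
  ],
)

```text
t: 4.73
ee_pos: [524.6, -349.1, 62.8]
orientation: [0.882, 3.014, -0.001]
ft_force: [-0.1, -0.2, 0.4]
width: 88.1
```

Emit:
move_arm(
  deltas=[
    [0,0,0,0,0],
    [0,0,0,0,0],
    [0,0,0,0,0],
  ],
)

```text
t: 4.98
ee_pos: [524.7, -349.4, 63.1]
orientation: [0.882, 3.012, -0.002]
ft_force: [0.9, -0.7, -0.2]
width: 87.7
```

```bash
python3 - 2>/dev/null <<'E'
from h import *
go([525,-348.7,39.5],147.35)
E
```

```text
delta [0.0002 0.0007 0.0236] roll 0.0004 yaw now 147.38 q [-0.61  0.66  1.71  0.    0.78 -1.61] p [ 524.7 -349.4   63.1] t 4.98
```

Emit:
move_arm(
  deltas=[
    [0,0,0.0005,0.0235,0],
    [0,0,0.0005,0.0235,0],
    [0,0,0.0005,0.0235,0],
    [0,0,0.0005,0.0235,0],
  ],
)

```text
t: 5.32
ee_pos: [524.1, -348.4, 38.3]
orientation: [0.882, 3.015, -0.0]
ft_force: [0.4, 0.0, 0.9]
width: 88.0
```

Emit:
move_arm(
  deltas=[
    [255,0,0,0,0],
    [255,0,0,0,0],
    [255,0,0,0,0],
    [255,0,0,0,0],
    [255,0,0,0,0],
  ],
)

```text
t: 5.73
ee_pos: [524.0, -348.3, 37.8]
orientation: [0.882, 3.015, -0.0]
ft_force: [0.8, 0.4, -0.5]
width: 57.7
```

Emit:
move_arm(
  deltas=[
    [255,0,0,0,0],
    [255,0,0,0,0],
    [255,0,0,0,0],
  ],
)

```text
t: 5.98
ee_pos: [523.9, -348.2, 37.5]
orientation: [-0.882, -3.015, -0.0]
ft_force: [0.1, 0.4, -1.3]
width: 38.3
```

```bash
python3 - 2>/dev/null <<'E'
from h import *
go([525,-348.7,39.5],147.35)
cv2.imwrite("pics/w4.png",get_image("wrist"))
E
```

```text
delta [-0.0012  0.0002 -0.002 ] roll 0.0004 yaw now 147.37 q [-0.61  0.7   1.71 -0.    0.74 -1.61] p [ 523.9 -348.2   37.5] t 5.98
```

View pics/w4.png

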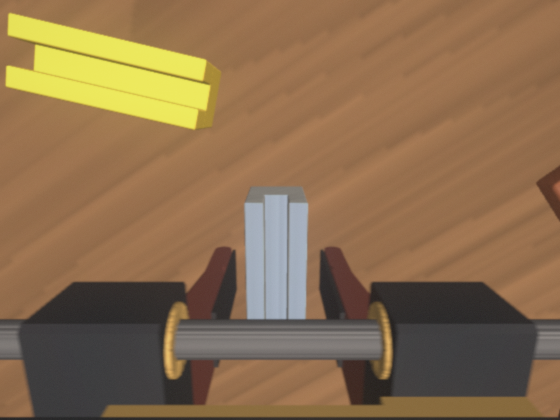

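Emit:
move_arm(
  deltas=[
    [200,-0.001,0,-0.0015,0],
    [255,-0.001,0,-0.0015,0],
    [255,-0.001,0,-0.0015,0],
    [255,-0.001,0,-0.0015,0],
    [255,-0.001,0,-0.0015,0],
  ],
)

```text
t: 6.45
ee_pos: [524.7, -348.9, 39.0]
orientation: [0.882, 3.015, -0.0]
ft_force: [0.1, -0.5, -1.1]
width: 25.6
```

Emit:
move_arm(
  deltas=[
    [255,0,0,-0.01,0],
    [255,0,0,-0.03,0],
    [255,0,0,-0.05,0],
    [255,0,0,-0.05,0],
    [255,0,0,-0.05,0],
  ],
)

```text
t: 6.87
ee_pos: [525.3, -349.1, 90.0]
orientation: [0.882, 3.013, -0.001]
ft_force: [-1.3, -0.3, -4.3]
width: 25.9
```

```bash
python3 - 2>/dev/null <<'E'
from h import *
go([580,0,230],102.2)
cv2.imwrite("pics/w5.png",get_image("wrist"))
E
```

```text
delta [ 0.1418  0.3235 -0.1403] roll 0.7885 yaw now 147.38 q [-0.61  0.62  1.7   0.    0.82 -1.61] p [ 525.3 -349.1   90. ] t 6.87
```

View pics/w5.png

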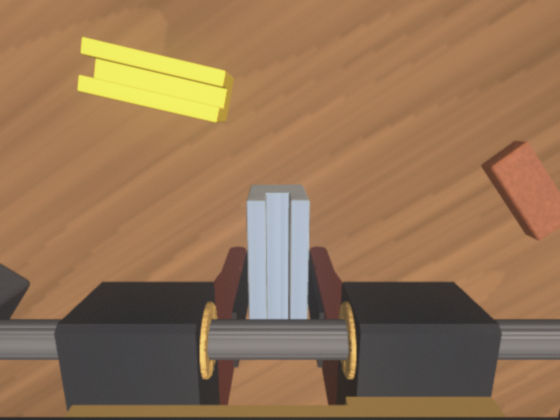

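Emit:
move_arm(
  deltas=[
    [255,0.142,0.324,-0.14,0.788],
    [255,0.142,0.324,-0.14,0.788],
    [255,0.142,0.324,-0.14,0.788],
    [255,0.142,0.324,-0.14,0.788],
    [255,0.142,0.324,-0.14,0.788],
  ],
)

```text
t: 7.33
ee_pos: [553.3, -159.2, 163.2]
orientation: [-1.758, -2.6, 0.001]
ft_force: [1.2, -0.4, -4.7]
width: 26.0
```

```bash
cat > plan.py <<'E'
from h import *
from totefit import frame,A
q=np.load("toteq.npy"); F=frame(q[3]); C=q[:3]; u=np.array([np.cos(q[3]),np.sin(q[3]),0]); k=np.array([0,0,1.])
def bay(s,Y,h): return C+np.array([s,Y,h])@F
def tcp(corner,half,th,hp=31.5,tz=7.5):
    "TCP for block with uphill bottom corner at world 'corner', tilt th deg, pivot at height hp in block, TCP tz above pivot"
    t=np.radians(th); ex=np.cos(t)*u+np.sin(t)*k; ez=-np.sin(t)*u+np.cos(t)*k
    return corner-half*ex+hp*ez+tz*k
PH=np.degrees(q[3])+180
E
sed -i 's/^for zfix/if __name__=="__main__":\n  for zfix/; ' totefit.py
python3 - <<'E'
s=open('totefit.py').read().split('if __name__')
body=s[1].split('\n',1)
open('totefit.py','w').write(s[0]+'if __name__'+body[0]+'\n'+'\n'.join('  '+l if not l.startswith('  for') else l for l in body[1].split('\n')))
E
python3 totefit.py
python3 - <<'E'
from plan import *
c=bay(46,62,24)
for th in (0,10,20,28): print(th,np.round(tcp(c,36,th),1))
go(tcp(c,36,0)+[0,0,60],PH)
E
```

```text
[549.43 212.97  51.52  -1.36] -77.76011562992969 0.7619284458930622
[549.4  213.11  52.8   -1.36] -77.76251893711631 0.8979728687295392
[[-0.6, 0.1], [-0.0, 0.5], [0.7, -0.6], [-0.4, 0.0], [-0.3, -0.5], [0.2, -0.3], [0.3, 0.9], [-0.4, 0.2], [-0.1, -0.5], [-0.2, -0.3], [0.7, 0.7], [-0.5, 0.5], [-0.1, -0.5], [0.5, -0.3], [0.2, -0.1], [0.3, 0.4]]
long [610.  226.2  52.8]
mid [547.7 220.9  48.6]
short [485.8 213.8  45.3]
0 [608.6 232.7 134.6]
10 [607.5 237.6 127.9]
20 [606.8 241.2 120.4]
28 [606.3 243.1 114. ]
delta [ 0.3431  0.1973 -0.0312] roll 0.1684 yaw now 111.89 q [-0.3   0.45  1.79  0.    0.91 -0.68] p [ 553.3 -159.2  163.2] t 7.33
```

Emit:
move_arm(
  deltas=[
    [255,0.343,0.197,-0.06,0.168],
    [255,0.343,0.197,-0.06,0.168],
    [255,0.343,0.197,-0.06,0.168],
    [255,0.343,0.197,-0.06,0.168],
    [255,0.343,0.197,-0.06,0.168],
  ],
)

```text
t: 7.75
ee_pos: [580.3, 42.3, 193.8]
orientation: [-1.962, -2.451, 0.003]
ft_force: [0.3, -0.4, -4.3]
width: 25.5
```

Run:
```python
from plan import *
c=bay(46,62,24)
go(tcp(c,36,0)+[0,0,60],PH)
```

```text
delta [ 0.1796  0.0692 -0.0009] roll 0.0069 yaw now 102.63 q [ 0.05  0.41  1.76  0.    0.97 -0.17] p [580.3  42.3 193.8] t 7.75
```

Emit:
move_arm(
  deltas=[
    [255,0.18,0.069,0,0.007],
    [255,0.18,0.069,0,0.007],
    [255,0.18,0.069,0,0.007],
    [255,0.18,0.069,0,0.007],
    [255,0.18,0.069,0,0.007],
  ],
)

```text
t: 8.17
ee_pos: [608.6, 234.8, 193.2]
orientation: [-1.969, -2.446, 0.002]
ft_force: [0.8, -0.2, -3.7]
width: 25.6
```

Emit:
move_arm(
  deltas=[
    [255,0,0,0,0],
    [255,0,0,0,0],
    [255,0,0,0,0],
  ],
)

```text
t: 8.42
ee_pos: [608.2, 230.3, 193.3]
orientation: [-1.971, -2.445, 0.005]
ft_force: [0.3, 0.4, -4.5]
width: 25.8
```

Run:
```python
from plan import *
c=bay(46,62,24)
go(tcp(c,36,0)+[0,0,60],PH)
np.savez("t2.npz",*wcam())
cv2.imwrite("pics/w6.png",get_image("wrist"))
```

```text
delta [ 0.0023  0.0009 -0.0012] roll 0.0004 yaw now 102.26 q [ 0.34  0.51  1.6  -0.    1.04  0.13] p [608.2 230.3 193.3] t 8.42
```

View pics/w6.png

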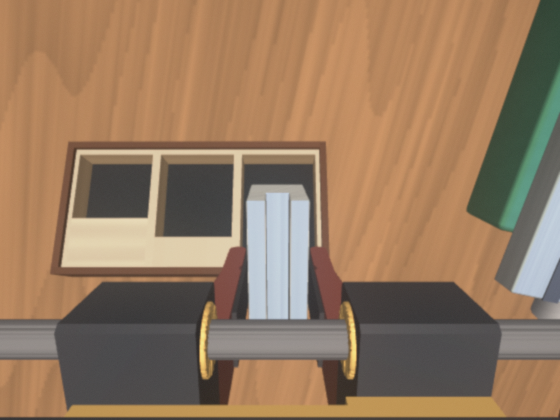

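Run:
```python
from plan import *
d=np.load("t2.npz"); cam=tuple(d[k] for k in d.files)
im=cv2.imread("pics/w6.png")
def poly(pts,col):
    P=proj(np.array([bay(*p) for p in pts]),cam); print(np.round(P,1).tolist())
    cv2.polylines(im,[np.round(P*16).astype(int)],True,col,1,cv2.LINE_AA,4)
poly([(-49,-98,24),(-49,98,24),(49,98,24),(49,-98,24)],(0,255,0))
poly([(-41,34,20),(-41,90,20),(41,90,20),(41,34,20)],(0,255,255))
poly([(-41,-28,20),(-41,28,20),(23,28,20),(23,-28,20)],(0,255,255))
poly([(-41,-90,20),(-41,-34,20),(9,-34,20),(9,-90,20)],(0,255,255))
cv2.imwrite("pics/w6o.png",cv2.resize(im[125:290,40:340],(800,440),interpolation=cv2.INTER_CUBIC))
```

```text
[[68.6, 142.1], [325.6, 142.1], [329.6, 271.9], [50.5, 271.6]]
[[241.8, 154.0], [314.8, 154.0], [317.3, 261.1], [239.2, 261.0]]
[[161.1, 154.0], [234.0, 154.0], [231.6, 236.2], [154.7, 236.2]]
[[80.5, 153.9], [153.3, 154.0], [148.0, 217.4], [72.2, 217.4]]
```

View pics/w6o.png

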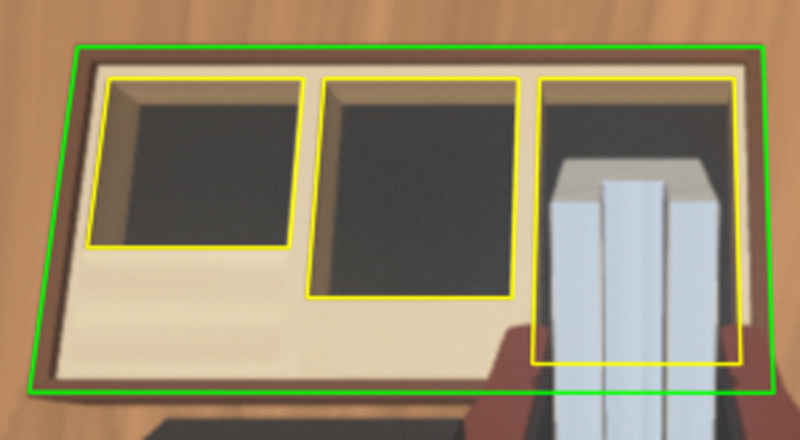

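Emit:
move_arm(
  deltas=[
    [255,0.002,0.001,0.03,0],
    [255,0.002,0.001,0.052,0],
    [255,0.002,0.001,0.052,0],
    [255,0.002,0.001,0.052,0],
    [255,0.002,0.001,0.052,0],
  ],
)

```text
t: 8.88
ee_pos: [610.6, 232.4, 144.0]
orientation: [1.973, 2.444, 0.001]
ft_force: [-0.7, 0.4, -3.1]
width: 25.9
```

Run:
```python
from plan import *
c=bay(46,62,24)
go(tcp(c,36,0),PH)
```

```text
delta [ 0.0007 -0.0019  0.0094] roll -0.0013 yaw now 102.16 q [ 0.35  0.57  1.62 -0.    0.95  0.13] p [610.6 232.4 144. ] t 8.88
```

Emit:
move_arm(
  deltas=[
    [255,0.001,-0.002,0.004,0],
    [255,0.001,-0.002,0.007,0],
    [255,0.001,-0.002,0.009,0],
    [255,0.001,-0.002,0.009,0],
  ],
)

```text
t: 9.22
ee_pos: [607.6, 233.8, 134.0]
orientation: [1.972, 2.446, -0.0]
ft_force: [-0.1, -1.1, -3.8]
width: 25.8
```

Run:
```python
from plan import *
c=bay(46,62,24)
go(tcp(c,36,0),PH);print(get_obs()["ft_force"])
```

```text
delta [-0.0012  0.0007 -0.0005] roll -0.0 yaw now 102.24 q [ 0.35  0.58  1.63 -0.    0.93  0.14] p [607.6 233.8 134. ] t 9.22
[-0.08646999 -1.102683   -3.84165042]
```

Emit:
move_arm(
  deltas=[
    [255,0.001,0,0.003,0],
    [255,0.002,0,0.005,0],
    [255,0.004,0,0.007,0],
    [255,0.004,0,0.007,0],
  ],
)

```text
t: 9.55
ee_pos: [606.5, 238.0, 126.5]
orientation: [-1.971, -2.445, 0.001]
ft_force: [-0.8, 0.2, -4.2]
width: 26.0
```

Run:
```python
from plan import *
c=bay(46,62,24)
go(tcp(c,36,20),PH);print(get_obs()["ft_force"])
cv2.imwrite("pics/w7.png",get_image("wrist"))
```

```text
delta [0.003  0.0009 0.0061] roll 0.0002 yaw now 102.25 q [0.36 0.59 1.63 0.   0.92 0.14] p [606.5 238.  126.5] t 9.55
[-0.78465312  0.22363486 -4.16786233]
```

View pics/w7.png

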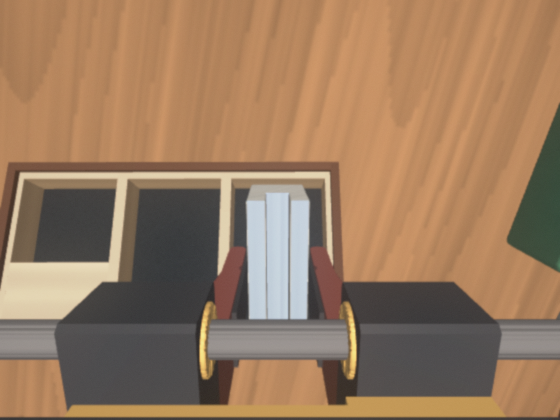

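Run:
```python
from plan import *
p,R,o=pose()
print(np.round((p+36*u-39*k-C)@F.T,1), np.round((p-36*u-39*k-C)@F.T,1))
p0=np.array([607.6,233.8,134.]);print(np.round((p0+36*u-39*k-C)@F.T,1))
```

```text
[37.4 61.2 19.6] [-26.1  61.2  53.4]
[44.6 61.3 24.1]
```

Run:
```python
from plan import *
c=bay(48,62,24)
go(tcp(c,36,0)+[0,0,2],PH)
```

```text
delta [-0.0072  0.0008 -0.0109] roll 0.0003 yaw now 102.25 q [0.36 0.59 1.63 0.   0.92 0.14] p [606.6 237.9 126.6] t 9.6
```

Emit:
move_arm(
  deltas=[
    [255,0,0.001,-0.012,0],
    [255,-0.007,0.001,-0.012,0],
    [255,-0.007,0.001,-0.011,0],
    [255,-0.007,0.001,-0.011,0],
    [255,-0.007,0.001,-0.011,0],
  ],
)

```text
t: 10.02
ee_pos: [609.3, 230.7, 138.0]
orientation: [-1.973, -2.445, 0.0]
ft_force: [0.9, 0.6, -4.3]
width: 25.9
```

Emit:
move_arm(
  deltas=[
    [255,0,0,0.002,0],
    [255,0,0,0.004,0],
    [255,0,0,0.006,0],
    [255,0,0,0.006,0],
  ],
)

```text
t: 10.35
ee_pos: [609.3, 232.3, 132.9]
orientation: [-1.972, -2.445, -0.002]
ft_force: [-3.3, 3.5, 5.3]
width: 25.6
```

Run:
```python
from plan import *
p,R,o=pose()
print(p,np.round((p+36*u-39*k-C)@F.T,1),o["ft_force"],o["moment"])
```

```text
[609.27448897 232.34896722 132.92349395] [45.7 62.6 22.3] [-3.33125884  3.48447022  5.27279405] [ 0.47241047  0.82674365 -0.07543155]
```

Emit:
move_arm(
  deltas=[
    [255,0.001,0,0.002,0],
    [255,0.002,0,0.004,0],
    [255,0.003,0,0.006,0],
    [255,0.003,0,0.006,0],
  ],
)

```text
t: 10.68
ee_pos: [608.5, 235.3, 126.8]
orientation: [-1.971, -2.445, -0.002]
ft_force: [-4.7, 4.6, 4.6]
width: 25.7
```

Run:
```python
from plan import *
p,R,o=pose()
print(p,np.round((p+36*u-39*k-C)@F.T,1),o["ft_force"],o["moment"])
cv2.imwrite("pics/w8.png",get_image("wrist"))
```

```text
[608.48948834 235.3393318  126.8029384 ] [40.1 62.5 18.3] [-4.67817519  4.56971613  4.62232107] [ 0.41852166  0.73342085 -0.05647357]
```

View pics/w8.png

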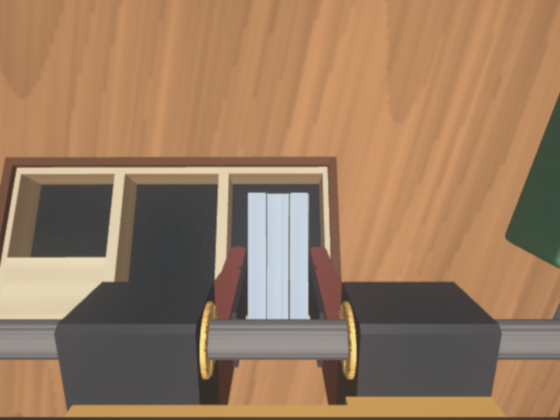

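Emit:
move_arm(
  deltas=[
    [255,0.001,0,0.002,0],
    [255,0.002,0,0.004,0],
    [255,0.003,0,0.006,0],
    [255,0.004,0,0.008,0],
    [255,0.004,0,0.008,0],
  ],
)

```text
t: 11.15
ee_pos: [607.6, 238.7, 118.4]
orientation: [-1.971, -2.445, -0.001]
ft_force: [-4.7, 2.8, 5.4]
width: 25.7
```

Run:
```python
from plan import *
p,R,o=pose()
print(p,np.round((p+36*u-39*k-C)@F.T,1),o["ft_force"],o["moment"])
im=get_image("wrist");s=get_image("scene")
cv2.imwrite("pics/w9.png",np.hstack([im[130:340,150:390],cv2.resize(s[170:310,270:400],(240,258))[:210]]))
```

```text
[607.61122599 238.72610573 118.40084428] [33.1 62.3 12.5] [-4.651244    2.84138291  5.38304108] [ 0.30923507  0.72746581 -0.07627687]
```

View pics/w9.png

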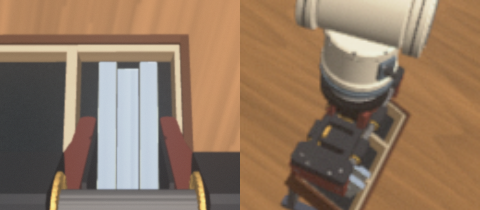

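```bash
cat > tilt.py <<'E'
from h import *
def rows(half,hp=31.5,tz=7.5,H=38):
    c=calibration("wrist");Hh=np.array(c["hand_eye"]);K=np.array(c["intrinsics"])
    out=[]
    for th in range(0,40,2):
        t=np.radians(th); e=H-hp
        # top downhill edge, tool coords (mm): x downhill, z down ; bottom downhill corner too
        r=[]
        for hh in (e,-hp):
            x=half*np.cos(t)-(-hh)*np.sin(t)*(-1) # z_block leans downhill by +sin
            z=tz-hh*np.cos(t)+half*np.sin(t)
            X=np.linalg.inv(Hh)@[x,13,z,1]; uvw=K@X[:3]; r+=list(uvw[:2]/uvw[2])
        out.append((th,*np.round(r,1)))
    return out
if __name__=="__main__":
    import sys
    for r in rows(float(sys.argv[1])): print(r)
E
python3 tilt.py 36
```

```text
(0, np.float64(307.8), np.float64(200.5), np.float64(301.9), np.float64(184.3))
(2, np.float64(307.5), np.float64(200.5), np.float64(301.8), np.float64(181.7))
(4, np.float64(307.3), np.float64(200.5), np.float64(301.6), np.float64(179.3))
(6, np.float64(307.0), np.float64(200.6), np.float64(301.5), np.float64(177.1))
(8, np.float64(306.8), np.float64(200.8), np.float64(301.4), np.float64(174.9))
(10, np.float64(306.5), np.float64(201.2), np.float64(301.3), np.float64(172.9))
(12, np.float64(306.3), np.float64(201.6), np.float64(301.2), np.float64(171.0))
(14, np.float64(306.0), np.float64(202.0), np.float64(301.1), np.float64(169.2))
(16, np.float64(305.8), np.float64(202.6), np.float64(301.1), np.float64(167.6))
(18, np.float64(305.6), np.float64(203.3), np.float64(301.0), np.float64(166.1))
(20, np.float64(305.3), np.float64(204.0), np.float64(300.9), np.float64(164.7))
(22, np.float64(305.1), np.float64(204.8), np.float64(300.8), np.float64(163.4))
(24, np.float64(304.9), np.float64(205.7), np.float64(300.7), np.float64(162.2))
(26, np.float64(304.7), np.float64(206.7), np.float64(300.7), np.float64(161.2))
(28, np.float64(304.4), np.float64(207.7), np.float64(300.6), np.float64(160.3))
(30, np.float64(304.2), np.float64(208.8), np.float64(300.6), np.float64(159.5))
(32, np.float64(304.0), np.float64(209.9), np.float64(300.5), np.float64(158.8))
(34, np.float64(303.8), np.float64(211.1), np.float64(300.5), np.float64(158.3))
(36, np.float64(303.6), np.float64(212.4), np.float64(300.4), np.float64(157.9))
(38, np.float64(303.4), np.float64(213.7), np.float64(300.4), np.float64(157.6))
```

```bash
sed -i 's/x=half.*/x=half*np.cos(t)+hh*np.sin(t)/' tilt.py; python3 tilt.py 36 | sed 's/np.float64//g'
```

```text
(0, (307.8), (200.5), (301.9), (184.3))
(2, (307.5), (199.4), (301.7), (186.0))
(4, (307.3), (198.3), (301.5), (187.8))
(6, (307.1), (197.4), (301.3), (189.7))
(8, (306.8), (196.6), (301.2), (191.7))
(10, (306.6), (195.9), (301.0), (193.7))
(12, (306.4), (195.4), (300.8), (195.8))
(14, (306.2), (194.9), (300.7), (197.9))
(16, (305.9), (194.6), (300.6), (200.1))
(18, (305.7), (194.3), (300.4), (202.3))
(20, (305.5), (194.2), (300.3), (204.6))
(22, (305.3), (194.1), (300.2), (206.9))
(24, (305.1), (194.2), (300.0), (209.3))
(26, (304.9), (194.4), (299.9), (211.7))
(28, (304.7), (194.6), (299.8), (214.1))
(30, (304.5), (195.0), (299.7), (216.6))
(32, (304.3), (195.4), (299.6), (219.1))
(34, (304.1), (195.9), (299.5), (221.7))
(36, (303.9), (196.5), (299.5), (224.3))
(38, (303.7), (197.2), (299.4), (226.9))
```

```bash
sed -i 's/for hh in (e,-hp)/for hh in (e,e-16)/; s/range(0,40,2)/range(0,40,4)/' tilt.py; python3 tilt.py 36 | sed 's/np.float64//g'
python3 - <<'E'
import cv2
a=cv2.imread("pics/w9.png")[40:130,60:200]; cv2.imwrite("pics/w9c.png",cv2.resize(a,None,fx=5,fy=5,interpolation=cv2.INTER_CUBIC))
E
```

```text
(0, (307.8), (200.5), (305.0), (192.8))
(4, (307.3), (198.3), (304.6), (193.4))
(8, (306.8), (196.6), (304.2), (194.3))
(12, (306.4), (195.4), (303.8), (195.6))
(16, (305.9), (194.6), (303.4), (197.2))
(20, (305.5), (194.2), (303.0), (199.1))
(24, (305.1), (194.2), (302.7), (201.3))
(28, (304.7), (194.6), (302.4), (203.8))
(32, (304.3), (195.4), (302.1), (206.5))
(36, (303.9), (196.5), (301.8), (209.5))
```

View pics/w9c.png

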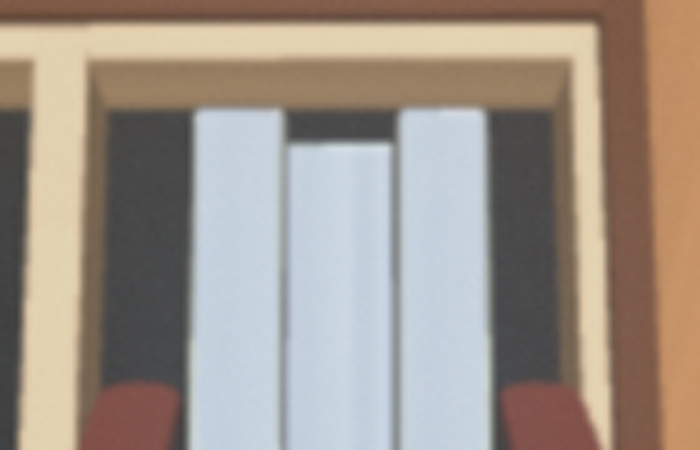

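Run:
```python
from plan import *
for s in (45,47): print(np.round(tcp(bay(s,62,24),36,24),1))
go(tcp(bay(35,62,24),36,24)+[0,0,12],PH)
go(tcp(bay(35,62,24),36,24),PH)
go(tcp(bay(35,62,1),36,24),PH)
```

```text
[606.3 243.1 116.8]
[606.7 241.4 117.7]
delta [ 0.0134 -0.0003 -0.0056] roll -0.0001 yaw now 102.23 q [0.36 0.61 1.63 0.   0.9  0.14] p [607.6 238.7 118.4] t 11.25
delta [ 0.0134 -0.0003  0.0064] roll -0.0001 yaw now 102.23 q [0.36 0.61 1.63 0.   0.9  0.14] p [607.6 238.7 118.4] t 11.25
delta [ 0.0026 -0.0003  0.0267] roll -0.0001 yaw now 102.23 q [0.36 0.61 1.63 0.   0.9  0.14] p [607.6 238.7 118.4] t 11.25
```

Emit:
move_arm(
  deltas=[
    [255,0,0,-0.01,0],
    [255,0.007,0,-0.01,0],
    [255,0.0135,0,-0.006,0],
    [255,0.0135,0,-0.006,0],
    [255,0.0135,0,-0.006,0],
  ],
)

```text
t: 11.67
ee_pos: [604.4, 251.4, 123.2]
orientation: [-1.971, -2.446, 0.002]
ft_force: [-0.0, 0.1, -3.6]
width: 25.8
```

Run:
```python
from plan import *
go(tcp(bay(35,62,24),36,24)+[0,0,12],PH)
go(tcp(bay(35,62,1),36,24),PH)
im=get_image("wrist")
cv2.imwrite("pics/w10.png",cv2.resize(im[120:270,190:370],None,fx=4,fy=4,interpolation=cv2.INTER_CUBIC))
```

```text
delta [ 0.0003  0.0001 -0.0009] roll 0.0008 yaw now 102.28 q [ 0.38  0.6   1.63 -0.    0.91  0.16] p [604.4 251.4 123.2] t 11.67
delta [-0.0104  0.0002  0.0314] roll 0.0008 yaw now 102.28 q [ 0.38  0.6   1.63 -0.    0.91  0.16] p [604.4 251.4 123.2] t 11.67
```

View pics/w10.png

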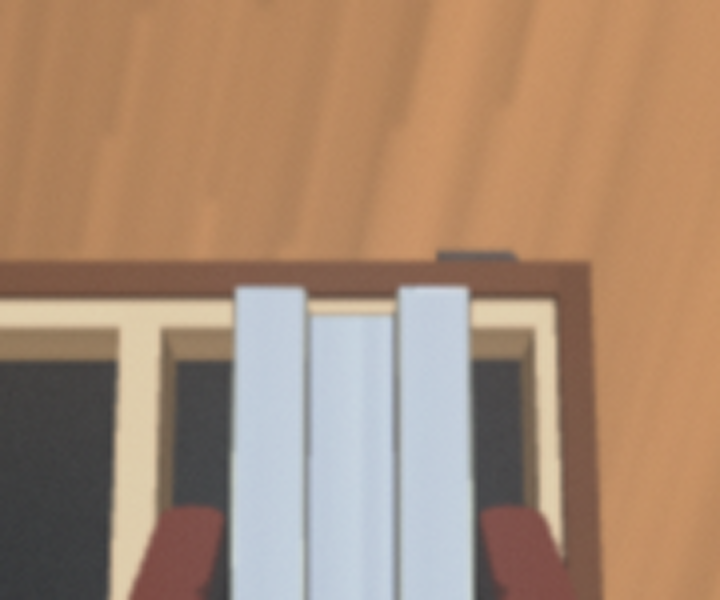

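Emit:
move_arm(
  deltas=[
    [255,0,0,0.01,0],
    [255,-0.003,0,0.017,0],
    [255,-0.006,0,0.023,0],
    [255,-0.008,0,0.027,0],
    [255,-0.008,0,0.027,0],
  ],
)

```text
t: 12.13
ee_pos: [606.0, 242.2, 95.3]
orientation: [-1.972, -2.444, 0.004]
ft_force: [0.3, -0.3, -4.5]
width: 25.8
```

Run:
```python
from plan import *
print(get_obs()["ft_force"])
go(tcp(bay(35,62,1),36,24),PH)
go(tcp(bay(35,62,0),36,28),PH)
im=get_image("wrist")
cv2.imwrite("pics/w11.png",cv2.resize(im[120:270,190:370],None,fx=4,fy=4,interpolation=cv2.INTER_CUBIC))
```

```text
[ 0.32079969 -0.34583336 -4.45879198]
delta [-0.0012  0.0006  0.0036] roll -0.0007 yaw now 102.2 q [ 0.36  0.64  1.64 -0.    0.87  0.15] p [606.  242.2  95.3] t 12.13
delta [-0.0008  0.0006  0.0077] roll -0.0007 yaw now 102.2 q [ 0.36  0.64  1.64 -0.    0.87  0.15] p [606.  242.2  95.3] t 12.13
```

View pics/w11.png

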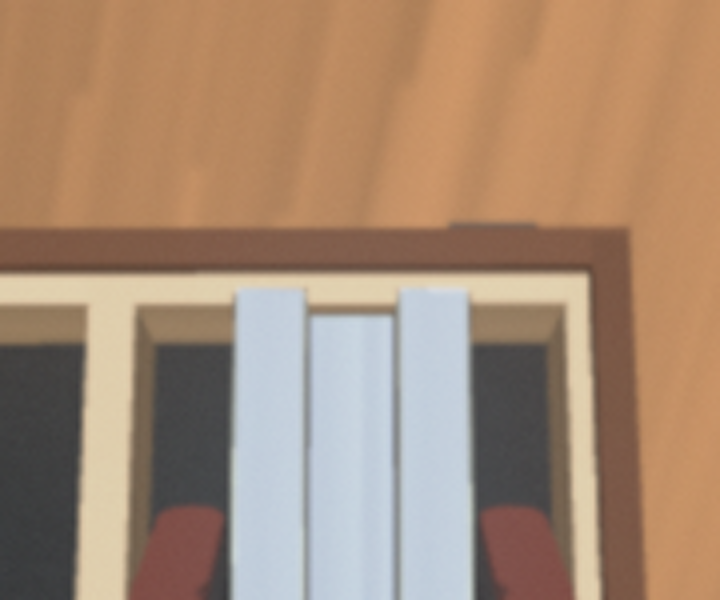

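Emit:
move_arm(
  deltas=[
    [255,-0.001,0,0.002,0],
    [255,-0.001,0,0.004,0],
    [255,-0.001,0,0.005,0],
    [255,-0.001,0,0.005,0],
  ],
)

```text
t: 12.52
ee_pos: [606.8, 242.4, 91.9]
orientation: [-1.972, -2.446, 0.0]
ft_force: [0.6, 0.2, -3.9]
width: 25.7
```

Emit:
move_arm(
  deltas=[
    [255,0,0,0.001,0],
    [255,0,0,0.002,0],
    [255,0,0,0.003,0],
    [255,0,0,0.003,0],
  ],
)

```text
t: 12.85
ee_pos: [607.1, 242.5, 89.5]
orientation: [1.972, 2.445, 0.001]
ft_force: [-0.3, -0.4, 1.1]
width: 26.1
```

Run:
```python
from plan import *
print(get_obs()["ft_force"],get_obs()["moment"])
go(tcp(bay(35,62,0),36,28),PH)
im=get_image("wrist")
cv2.imwrite("pics/w12.png",cv2.resize(im[120:270,190:370],None,fx=4,fy=4,interpolation=cv2.INTER_CUBIC))
```

```text
[-0.32669518 -0.356497    1.10511553] [-0.16403867  0.18682403 -0.08261159]
delta [-0.0008 -0.0006  0.0018] roll 0.0 yaw now 102.24 q [0.36 0.65 1.64 0.   0.85 0.15] p [607.1 242.5  89.5] t 12.85
```

View pics/w12.png

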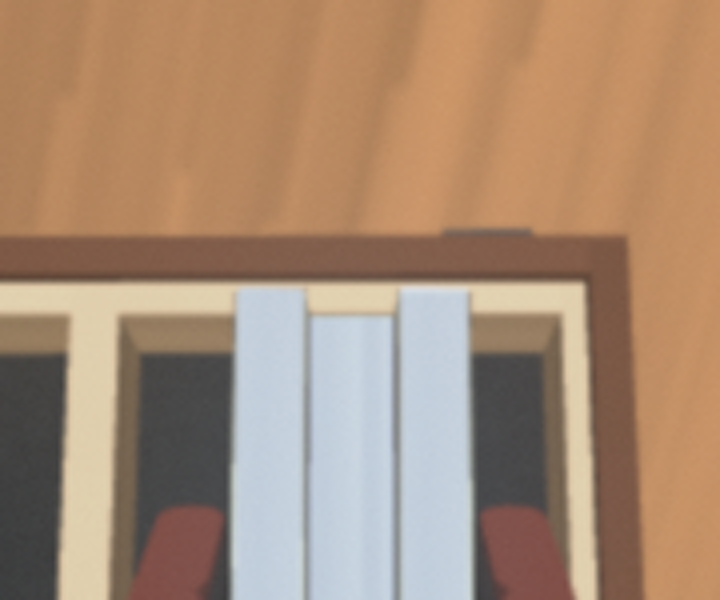

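Emit:
move_arm(
  deltas=[
    [255,0,-0.001,0.001,0],
    [255,0,-0.001,0.002,0],
    [255,0,-0.001,0.003,0],
    [255,0,-0.001,0.003,0],
  ],
)

```text
t: 13.23
ee_pos: [606.7, 243.1, 87.0]
orientation: [1.972, 2.445, 0.004]
ft_force: [-0.5, 1.9, 4.6]
width: 25.9
```

Run:
```python
from plan import *
print(get_obs()["ft_force"],get_obs()["moment"])
go(tcp(bay(35,62,0),36,28),PH)
im=get_image("wrist")
cv2.imwrite("pics/w13.png",cv2.resize(im[120:270,190:370],None,fx=4,fy=4,interpolation=cv2.INTER_CUBIC))
```

```text
[-0.49110302  1.88943176  4.60463419] [ 0.23856402  0.15321687 -0.02095144]
delta [-0.0015 -0.0004 -0.0006] roll -0.0 yaw now 102.23 q [0.36 0.65 1.64 0.   0.85 0.15] p [606.7 243.1  87. ] t 13.23
```

View pics/w13.png

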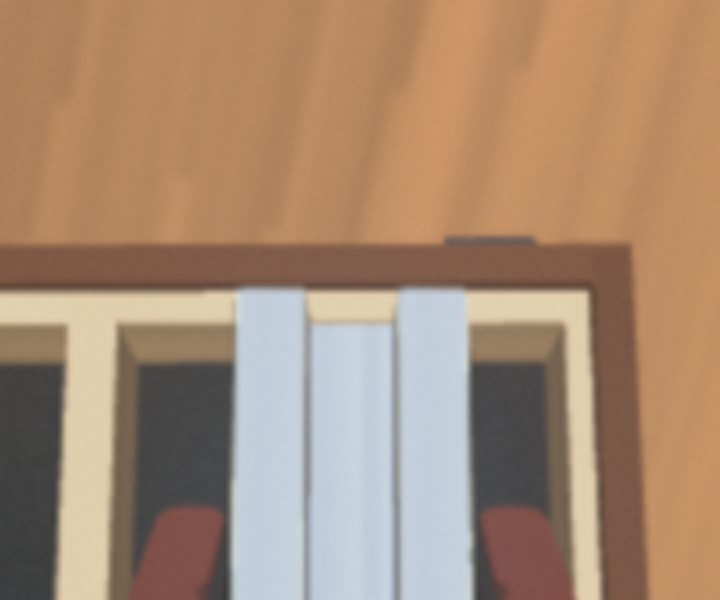

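Emit:
move_arm(
  deltas=[
    [255,0,0,0.001,0],
    [255,0,0,0.002,0],
    [255,0,0,0.002,0],
  ],
)

```text
t: 13.53
ee_pos: [606.7, 243.2, 85.7]
orientation: [1.972, 2.445, 0.004]
ft_force: [-4.1, 4.0, 10.5]
width: 26.0
```

Run:
```python
from plan import *
p,R,o=pose()
print(o["ft_force"],o["moment"],p,"tips",np.round((p+10*u-14*k-C)@F.T,1),np.round((p-10*u-14*k-C)@F.T,1))
im=get_image("wrist")
cv2.imwrite("pics/w14.png",cv2.resize(im[120:270,190:370],None,fx=4,fy=4,interpolation=cv2.INTER_CUBIC))
```

```text
[-4.0631302   4.01787892 10.49135263] [0.42164554 0.58276127 0.00900218] [606.7053411  243.2481928   85.69567656] tips [ 2.4 62.4 20.1] [-15.2  62.4  29.5]
```

View pics/w14.png

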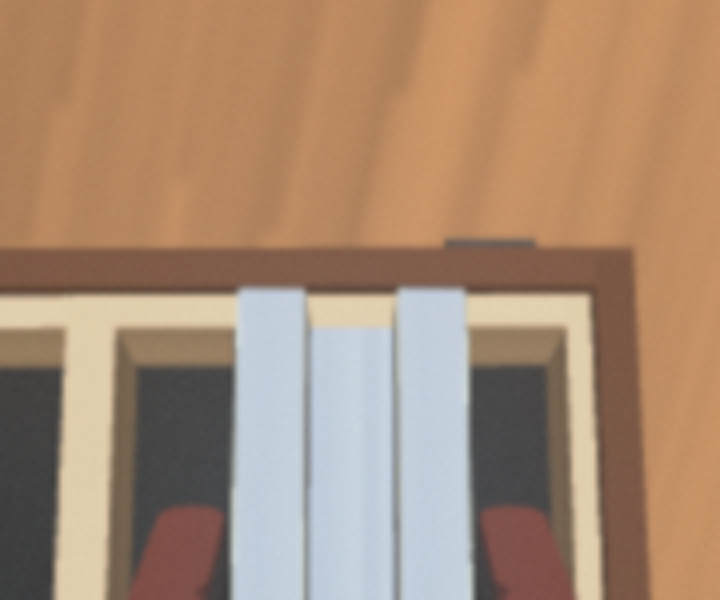

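Emit:
move_arm(
  deltas=[
    [255,0,0,-0.001,0],
    [255,0,0,-0.001,0],
    [168,0,0,-0.001,0],
    [168,0,0,-0.001,0],
    [168,0,0,-0.001,0],
  ],
)

```text
t: 14.0
ee_pos: [605.6, 241.5, 84.6]
orientation: [-1.972, -2.445, 0.002]
ft_force: [0.9, 0.3, -0.7]
width: 30.1
```

Run:
```python
from plan import *
p,R,o=pose()
print(o["ft_force"],o["width"],p)
im=get_image("wrist")
cv2.imwrite("pics/w15.png",cv2.resize(im[120:340,160:400],None,fx=3,fy=2.7,interpolation=cv2.INTER_CUBIC))
```

```text
[ 0.94834759  0.33788478 -0.74474928] 30.12899054182334 [605.59874885 241.53182415  84.56254016]
```

View pics/w15.png

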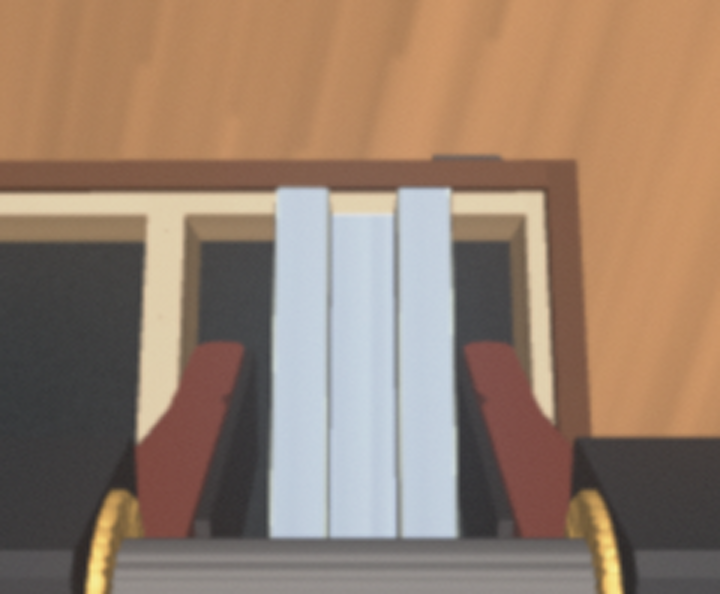

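Emit:
move_arm(
  deltas=[
    [168,0,0,-0.008,0],
    [168,0,0,-0.03,0],
    [150,0,0,-0.06,0],
    [100,0,0,-0.1,0],
    [50,0,0,-0.14,0],
  ],
)

```text
t: 14.47
ee_pos: [605.2, 241.6, 226.1]
orientation: [-1.972, -2.445, 0.003]
ft_force: [1.3, -0.3, 0.4]
width: 46.4
```

Emit:
move_arm(
  deltas=[
    [0,0,0,-0.02,0],
    [0,0,0,-0.02,0],
  ],
)

```text
t: 14.63
ee_pos: [608.7, 242.9, 251.7]
orientation: [1.969, 2.441, 0.013]
ft_force: [-0.2, 0.3, -0.4]
width: 59.3
```

Run:
```python
from plan import *
go([458,-105,230],None)
np.savez("t3.npz",*wcam())
im=get_image("wrist"); cv2.imwrite("pics/w16.png",im)
```

```text
delta [-0.3082 -0.2212  0.0192] roll 0 yaw now 102.22 q [ 0.36  0.45  1.55 -0.    1.13  0.15] p [608.7 242.9 251.7] t 14.63
```

View pics/w16.png

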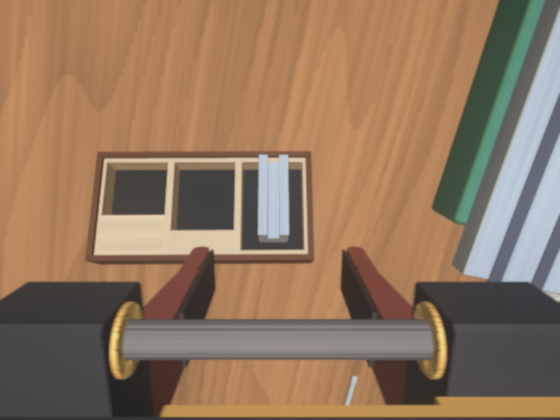

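Run:
```python
from plan import *
d=np.load("t3.npz"); cam=tuple(d[k] for k in d.files)
im=cv2.imread("pics/w16.png")
for sf,col in ((-4,(0,255,0)),):
  for h in (38,0):
    P=proj(np.array([bay(sf+a,62+b,h) for a,b in ((-36,-13),(-36,13),(36,13),(36,-13))]),cam)
    cv2.polylines(im,[np.round(P*16).astype(int)],True,col,1,cv2.LINE_AA,4)
P=proj(np.array([bay(a,b,24) for a,b in ((-49,-98),(-49,98),(49,98),(49,-98))]),cam)
cv2.polylines(im,[np.round(P*16).astype(int)],True,(0,0,255),1,cv2.LINE_AA,4)
cv2.imwrite("pics/w16o.png",cv2.resize(im[140:275,210:330],None,fx=4.4,fy=4.4,interpolation=cv2.INTER_CUBIC))
```

```text
(no output)
```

View pics/w16o.png

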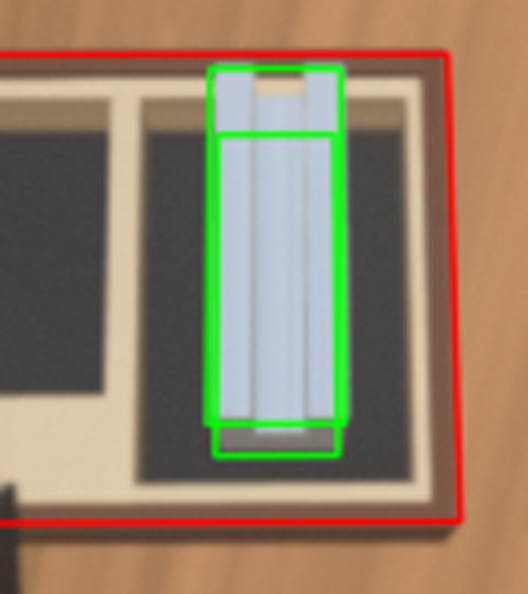

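Emit:
move_arm(
  deltas=[
    [0,-0.308,-0.221,0,0],
    [0,-0.308,-0.221,0,0],
    [0,-0.308,-0.221,0,0],
    [0,-0.308,-0.221,0,0],
    [0,-0.308,-0.221,0,0],
  ],
)

```text
t: 15.1
ee_pos: [520.8, 49.4, 243.3]
orientation: [-1.97, -2.444, 0.004]
ft_force: [1.1, -1.5, -0.4]
width: 87.4
```

Emit:
move_arm(
  deltas=[
    [0,-0.14,-0.1,0.02,0],
    [0,-0.14,-0.1,0.02,0],
    [0,-0.14,-0.1,0.02,0],
    [0,-0.14,-0.1,0.02,0],
    [0,-0.14,-0.1,0.02,0],
  ],
)

```text
t: 15.52
ee_pos: [450.9, -110.7, 222.9]
orientation: [-1.974, -2.439, 0.005]
ft_force: [-1.1, 0.4, 0.4]
width: 87.4
```

Run:
```python
from plan import *
go([458,-105,200],None)
np.savez("short.npz",*wcam())
im=get_image("wrist"); cv2.imwrite("pics/w17.png",im)
```

```text
delta [0.0041 0.0083 0.0228] roll 0 yaw now 102.03 q [-0.27  0.21  1.98 -0.    0.96 -0.47] p [ 450.9 -110.7  222.9] t 15.52
```

View pics/w17.png

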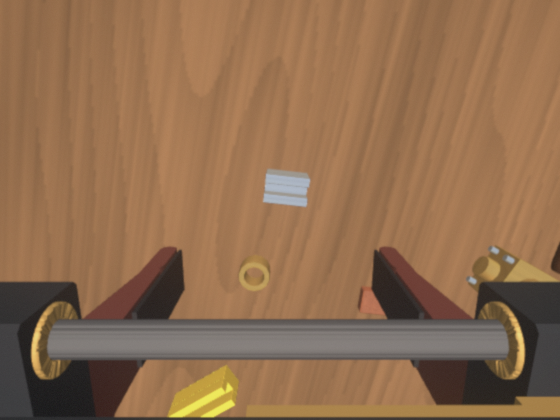

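Run:
```python
from h import *
a=cv2.imread("pics/w17.png")
cv2.imwrite("pics/w17c.png",cv2.resize(a[155:220,245:330],None,fx=8,fy=8,interpolation=cv2.INTER_CUBIC))
```

```text
(no output)
```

View pics/w17c.png

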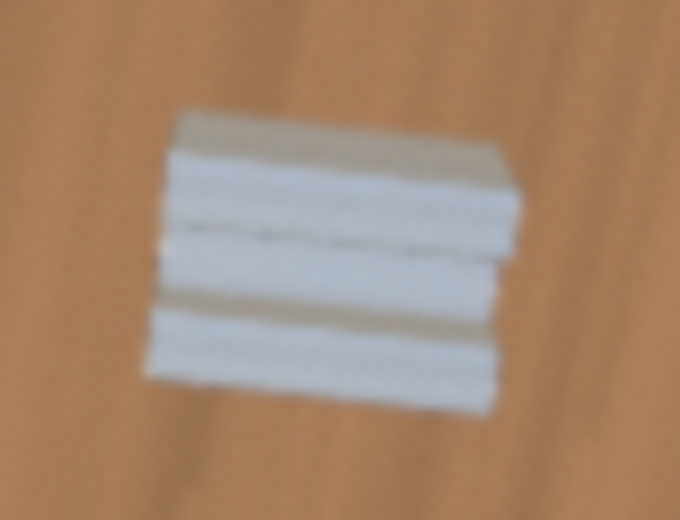

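```bash
python3 - 2>/dev/null <<'E'
from fitb import *
d=np.load("short.npz"); cam=tuple(d[k] for k in d.files)
uv=np.array([(168,150),(145,376),(492,414),(520,187)])/8+[245-.44,155-.44]
q=fitb(uv,cam,40); y=np.degrees(q[2])
for yy in (y,y+180): go([q[0],q[1],150],yy)
print(np.round(ray(254,274,22,cam)))
E
```

```text
size 25.951781180363426 39.741848001263 fit [ 457.  -103.9] yaw -174.11 maxres 0.2813063426120266
delta [0.0046 0.0066 0.0732] roll -1.4645 yaw now 101.98 q [-0.26  0.21  1.98 -0.    0.96 -0.47] p [ 451.8 -109.8  223.2] t 15.57
delta [0.0046 0.0066 0.0732] roll 1.6771 yaw now 101.98 q [-0.26  0.21  1.98 -0.    0.96 -0.47] p [ 451.8 -109.8  223.2] t 15.57
[ 445. -197.   22.]
```

Emit:
move_arm(
  deltas=[
    [0,0.005,0.007,0.03,-1.464],
    [0,0.005,0.007,0.05,-1.464],
    [0,0.005,0.007,0.073,-1.464],
    [0,0.005,0.007,0.073,-1.464],
    [0,0.005,0.007,0.073,-1.464],
  ],
)

```text
t: 15.98
ee_pos: [459.5, -99.3, 149.7]
orientation: [-1.113, -2.932, 0.001]
ft_force: [0.5, 0.2, 0.5]
width: 87.6
```

Emit:
move_arm(
  deltas=[
    [50,0,0,0,-0.84],
    [90,0,0,0,-0.84],
    [90,0,0,0,-0.84],
    [90,0,0,0,-0.84],
    [90,0,0,0,-0.84],
  ],
)

```text
t: 16.4
ee_pos: [460.6, -99.5, 151.2]
orientation: [-0.157, -3.136, -0.001]
ft_force: [-0.9, -0.4, 1.0]
width: 58.8
```

```bash
python3 - 2>/dev/null <<'E'
from fitb import *
go([457,-103.9,150],-174.1)
E
```

```text
delta [ 0.0031 -0.0047  0.0012] roll -0.2032 yaw now 174.26 q [-0.24  0.33  2.02  0.    0.79 -1.71] p [460.6 -99.5 151.2] t 16.4
```

Emit:
move_arm(
  deltas=[
    [90,0.003,-0.005,0,-0.203],
    [90,0.003,-0.005,0,-0.203],
    [90,0.003,-0.005,0,-0.203],
    [90,0.003,-0.005,0,-0.203],
  ],
)

```text
t: 16.73
ee_pos: [457.2, -104.5, 151.4]
orientation: [0.147, -3.137, -0.001]
ft_force: [0.9, 1.3, -0.3]
width: 56.8
```

```bash
python3 - 2>/dev/null <<'E'
from fitb import *
go([457,-103.9,100],-174.1)
np.savez("short.npz",*wcam())
im=get_image("wrist"); cv2.imwrite("pics/w18.png",cv2.resize(im[130:330,160:400],None,fx=3,fy=3,interpolation=cv2.INTER_CUBIC))
E
```

```text
delta [0.0001 0.0006 0.0514] roll -0.0092 yaw now -174.63 q [-0.25  0.33  2.03  0.    0.78 -1.92] p [ 457.2 -104.5  151.4] t 16.73
```

View pics/w18.png

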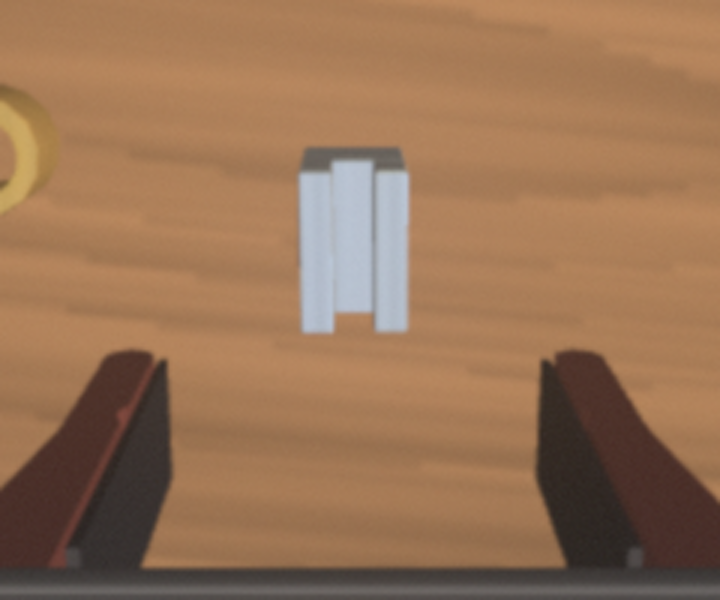

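```bash
python3 - 2>/dev/null <<'E'
from fitb import *
d=np.load("short.npz"); cam=tuple(d[k] for k in d.files)
uv=np.array([(300,171),(409,171),(409,331),(302,332)])/3+[160-.33,130-.33]
q=fitb(uv,cam,40); y=np.degrees(q[2])
go([q[0],q[1],60],y)
E
```

```text
size 25.680369135485886 39.64726159050677 fit [ 456.9 -103.6] yaw -174.32 maxres 0.2532953717913813
delta [0.0002 0.001  0.0916] roll -0.0054 yaw now -174.63 q [-0.25  0.33  2.03  0.    0.78 -1.92] p [ 457.2 -104.7  151.6] t 16.78
```

Emit:
move_arm(
  deltas=[
    [90,0,0.001,0.04,-0.006],
    [90,0,0.001,0.08,-0.006],
    [90,0,0.001,0.092,-0.006],
    [90,0,0.001,0.092,-0.006],
    [90,0,0.001,0.092,-0.006],
  ],
)

```text
t: 17.2
ee_pos: [456.8, -104.0, 59.5]
orientation: [0.158, -3.136, -0.001]
ft_force: [0.3, 0.0, -0.6]
width: 57.1
```

Emit:
move_arm(
  deltas=[
    [90,0,0,0,0],
    [90,0,0,0,0],
  ],
)

```text
t: 17.37
ee_pos: [458.3, -104.5, 61.3]
orientation: [-0.159, 3.135, -0.001]
ft_force: [0.0, 1.0, 0.9]
width: 56.8
```

```bash
python3 - 2>/dev/null <<'E'
from h import *
go([456.9,-103.6,39],-174.3)
E
```

```text
delta [0.0014 0.0011 0.0223] roll 0.0018 yaw now -174.2 q [-0.25  0.5   2.07  0.    0.57 -1.92] p [ 458.3 -104.5   61.3] t 17.37
```

Emit:
move_arm(
  deltas=[
    [90,0.001,0.001,0.022,0],
    [90,0.001,0.001,0.022,0],
    [120,0.001,0.001,0.022,0],
    [140,0.001,0.001,0.022,0],
  ],
)

```text
t: 17.7
ee_pos: [456.6, -103.6, 39.0]
orientation: [-0.159, 3.137, -0.0]
ft_force: [1.1, 0.2, 0.1]
width: 46.5
```

```bash
python3 - 2>/dev/null <<'E'
from h import *
go([456.9,-103.6,39],-174.3)
E
```

```text
delta [-0.0003 -0.0001  0.    ] roll 0.0021 yaw now -174.18 q [-0.25  0.55  2.07  0.    0.52 -1.92] p [ 456.6 -103.6   39. ] t 17.7
```

Emit:
move_arm(
  deltas=[
    [255,0,0,0,0],
    [255,0,0,0,0],
    [255,0,0,0,0],
    [255,0,0,0,0],
    [255,0,0,0,0],
  ],
)

```text
t: 18.12
ee_pos: [456.6, -103.7, 38.6]
orientation: [-0.16, 3.136, -0.001]
ft_force: [-0.2, -0.7, 7.6]
width: 25.7
```

```bash
python3 - 2>/dev/null <<'E'
from h import *
print(get_obs()["width"]);go([456.9,-103.6,39],-174.3)
E
```

```text
25.729065818624488
delta [-0.0003  0.     -0.0004] roll 0.0022 yaw now -174.17 q [-0.25  0.55  2.07 -0.    0.52 -1.92] p [ 456.6 -103.7   38.6] t 18.12
```

Emit:
move_arm(
  deltas=[
    [255,0,0,-0.01,0],
    [255,0,0,-0.04,0],
    [255,0,0,-0.08,0],
    [255,0,0,-0.12,0],
    [255,0,0,-0.155,0],
  ],
)

```text
t: 18.53
ee_pos: [455.5, -103.3, 195.5]
orientation: [0.16, -3.137, -0.0]
ft_force: [0.4, -0.5, -2.3]
width: 25.9
```

```bash
python3 - 2>/dev/null <<'E'
from plan import *
print(get_obs()["ft_force"],get_obs()["width"])
T=tcp(bay(36,-62,20),20,0,31.3,7.3)
print(T);go(T+[0,0,60],PH)
E
```

```text
[ 0.36221042 -0.51623933 -2.32023415] 25.896261958306887
[489.32098666 197.62289908 125.95992812]
delta [-0.0642  0.2959  0.0095] roll 1.459 yaw now -174.17 q [-0.25  0.25  2.    0.    0.89 -1.92] p [ 455.5 -103.3  195.5] t 18.53
```

Emit:
move_arm(
  deltas=[
    [255,-0.064,0.296,0,1.459],
    [255,-0.064,0.296,0,1.459],
    [255,-0.064,0.296,0,1.459],
    [255,-0.064,0.296,0,1.459],
    [255,-0.064,0.296,0,1.459],
  ],
)

```text
t: 18.95
ee_pos: [476.1, 75.9, 193.6]
orientation: [-0.688, -3.065, 0.0]
ft_force: [-0.1, -0.2, -2.2]
width: 25.8
```

```bash
python3 - 2>/dev/null <<'E'
from plan import *
T=tcp(bay(36,-62,20),20,0,31.3,7.3)
go(T+[0,0,60],PH)
E
```

```text
delta [0.04   0.1157 0.0076] roll 0.9155 yaw now 154.69 q [ 0.13  0.28  1.97  0.    0.89 -1.  ] p [476.1  75.9 193.6] t 18.95
```

Emit:
move_arm(
  deltas=[
    [255,0.04,0.116,0,0.915],
    [255,0.04,0.116,0,0.915],
    [255,0.04,0.116,0,0.915],
    [255,0.04,0.116,0,0.915],
    [255,0.04,0.116,0,0.915],
  ],
)

```text
t: 19.37
ee_pos: [489.2, 199.4, 193.3]
orientation: [-1.543, -2.736, -0.001]
ft_force: [-0.2, 1.1, -1.8]
width: 26.0
```

```bash
python3 - 2>/dev/null <<'E'
from plan import *
T=tcp(bay(36,-62,20),20,0,31.3,7.3)
go(T+[0,0,60],PH)
E
```

```text
delta [-0.0016 -0.0008  0.0074] roll 0.3306 yaw now 121.18 q [ 0.36  0.34  1.88  0.    0.92 -0.18] p [489.2 199.4 193.3] t 19.37
```

Emit:
move_arm(
  deltas=[
    [255,0,0,0.008,0.33],
    [255,0,0,0.008,0.33],
    [255,0,0,0.008,0.33],
    [255,0,0,0.008,0.33],
    [255,0,0,0.008,0.33],
  ],
)

```text
t: 19.78
ee_pos: [489.0, 196.4, 185.2]
orientation: [-1.965, -2.451, 0.001]
ft_force: [0.2, -0.5, -3.3]
width: 25.8
```

Emit:
move_arm(
  deltas=[
    [255,0,0,0,0],
    [255,0,0,0,0],
  ],
)

```text
t: 19.95
ee_pos: [489.4, 196.4, 185.2]
orientation: [-1.966, -2.45, 0.0]
ft_force: [-0.3, -0.1, -1.4]
width: 25.7
```

```bash
python3 - 2>/dev/null <<'E'
from plan import *
T=tcp(bay(36,-62,20),20,0,31.3,7.3)
go(T+[0,0,60],PH)
go(T+[0,0,5],PH)
cam=wcam()
im=get_image("wrist")
for b in ((-49,49,-98,98,24),(-41,9,-90,-34,20)):
    P=proj(np.array([bay(b[0],b[2],b[4]),bay(b[0],b[3],b[4]),bay(b[1],b[3],b[4]),bay(b[1],b[2],b[4])]),cam)
    cv2.polylines(im,[np.round(P*16).astype(int)],True,(0,255,0),1,cv2.LINE_AA,4)
cv2.imwrite("pics/w19.png",im)
E
```

```text
delta [ 0.0012  0.0002 -0.0008] roll 0.0048 yaw now 102.51 q [ 0.36  0.35  1.89 -0.    0.91  0.14] p [489.4 196.4 185.2] t 19.95
delta [0.0012 0.0002 0.0542] roll 0.0048 yaw now 102.51 q [ 0.36  0.35  1.89 -0.    0.91  0.14] p [489.4 196.4 185.2] t 19.95
```

View pics/w19.png

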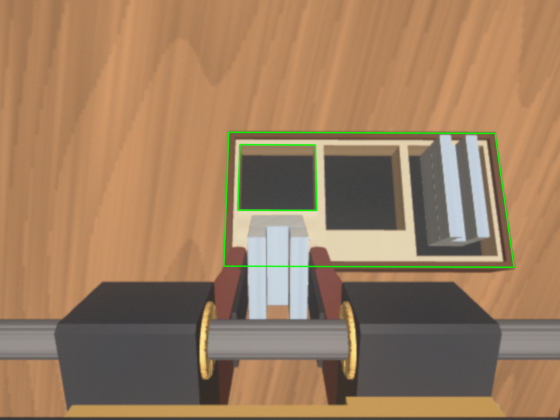

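Emit:
move_arm(
  deltas=[
    [255,0.001,0,0.03,0.005],
    [255,0.001,0,0.05,0.005],
    [255,0.001,0,0.055,0.005],
    [255,0.001,0,0.055,0.005],
  ],
)

```text
t: 20.33
ee_pos: [488.2, 197.0, 128.7]
orientation: [-1.973, -2.443, 0.005]
ft_force: [-0.6, -0.6, -1.7]
width: 25.8
```

Emit:
move_arm(
  deltas=[
    [255,0,0,0.002,0],
    [255,0,0,0.004,0],
    [255,0,0,0.006,0],
    [255,0,0,0.006,0],
  ],
)

```text
t: 20.67
ee_pos: [490.2, 198.0, 125.6]
orientation: [1.974, 2.443, 0.003]
ft_force: [-1.7, 1.0, 6.0]
width: 26.1
```

```bash
python3 - 2>/dev/null <<'E'
from plan import *
p,R,o=pose()
print(o["ft_force"],o["moment"],np.round((p+20*u-38.6*k-C)@F.T,1))
go(tcp(bay(36,-62,20),20,0,31.3,7.3),PH)
for t in (10,20,28): print(t,go(tcp(bay(36,-62,20),20,t,31.3,7.3),PH))
E
```

```text
[-1.70651749  0.95652598  5.95640126] [-0.10569916  0.41010657 -0.05912707] [ 35.7 -61.1  19.7]
delta [-0.0002 -0.0009 -0.0004] roll -0.0018 yaw now 102.14 q [0.36 0.44 1.92 0.   0.78 0.15] p [490.2 198.  125.6] t 20.67
delta [ 0.005  -0.0009  0.0035] roll -0.0018 yaw now 102.14 q [0.36 0.44 1.92 0.   0.78 0.15] p [490.2 198.  125.6] t 20.67
10 (array([ 0.0049604 , -0.00090468,  0.00354604]), np.float64(-0.001768092203579695))
delta [ 0.0093 -0.0009  0.0083] roll -0.0018 yaw now 102.14 q [0.36 0.44 1.92 0.   0.78 0.15] p [490.2 198.  125.6] t 20.67
20 (array([ 0.00932553, -0.00092328,  0.00832794]), np.float64(-0.001768092203579695))
delta [ 0.0122 -0.0009  0.0127] roll -0.0018 yaw now 102.14 q [0.36 0.44 1.92 0.   0.78 0.15] p [490.2 198.  125.6] t 20.67
28 (array([ 0.0121775 , -0.00093818,  0.01265462]), np.float64(-0.001768092203579695))
```

Emit:
move_arm(
  deltas=[
    [255,0.001,-0.001,0.002,0],
    [255,0.003,-0.001,0.004,0],
    [255,0.005,-0.001,0.006,0],
    [255,0.007,-0.001,0.008,0],
    [255,0.007,-0.001,0.008,0],
  ],
)

```text
t: 21.08
ee_pos: [488.3, 205.2, 118.2]
orientation: [1.973, 2.443, 0.006]
ft_force: [-1.5, 2.4, 9.2]
width: 26.0
```

```bash
python3 tilt.py 20 | sed 's/np.float64//g'; python3 - 2>/dev/null <<'E'
from plan import *
p,R,o=pose()
print(o["ft_force"],o["moment"],p)
go(tcp(bay(36,-62,20),20,28,31.3,7.3),PH)
im=get_image("wrist");cv2.imwrite("pics/w20.png",cv2.resize(im[120:345,160:400],None,fx=3,fy=2.6,interpolation=cv2.INTER_CUBIC))
E
```

```text
(0, (307.0), (238.0), (304.4), (227.1))
(4, (306.8), (236.0), (304.1), (227.7))
(8, (306.5), (234.3), (303.9), (228.5))
(12, (306.3), (232.8), (303.7), (229.6))
(16, (306.0), (231.5), (303.5), (230.8))
(20, (305.8), (230.5), (303.3), (232.3))
(24, (305.5), (229.8), (303.1), (233.9))
(28, (305.3), (229.3), (302.9), (235.7))
(32, (305.1), (229.0), (302.8), (237.6))
(36, (304.8), (229.0), (302.6), (239.7))
[-1.51988794  2.43920828  9.17834301] [-0.04804459  0.37377885 -0.02205467] [488.28152129 205.16706205 118.17917243]
delta [ 0.0048 -0.0006  0.0053] roll -0.0015 yaw now 102.15 q [0.38 0.46 1.92 0.   0.76 0.16] p [488.3 205.2 118.2] t 21.08
```

View pics/w20.png

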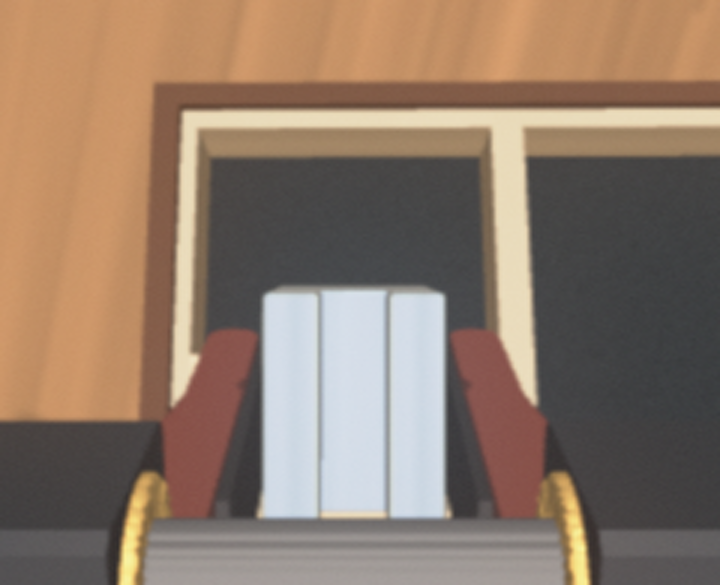

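Emit:
move_arm(
  deltas=[
    [255,0.001,-0.0005,0.002,0],
    [255,0.002,-0.0005,0.004,0],
    [255,0.004,-0.0005,0.006,0],
    [255,0.004,-0.0005,0.007,0],
    [255,0.004,-0.0005,0.007,0],
  ],
)

```text
t: 21.55
ee_pos: [487.3, 209.3, 111.4]
orientation: [1.973, 2.442, 0.008]
ft_force: [-1.8, 3.4, 10.1]
width: 25.6
```

```bash
python3 - 2>/dev/null <<'E'
from plan import *
p,R,o=pose()
print(o["ft_force"],o["moment"],p)
go(tcp(bay(36,-62,20),20,28,31.3,7.3),PH)
im=get_image("wrist");cv2.imwrite("pics/w21.png",cv2.resize(im[120:345,160:400],None,fx=3,fy=2.6,interpolation=cv2.INTER_CUBIC))
E
```

```text
[-1.79316419  3.40569788 10.06574461] [0.34240512 0.43271123 0.04079459] [487.33465318 209.34881574 111.41698052]
delta [ 0.0005 -0.0005 -0.0015] roll -0.0018 yaw now 102.14 q [0.38 0.47 1.92 0.   0.75 0.17] p [487.3 209.3 111.4] t 21.55
```

View pics/w21.png

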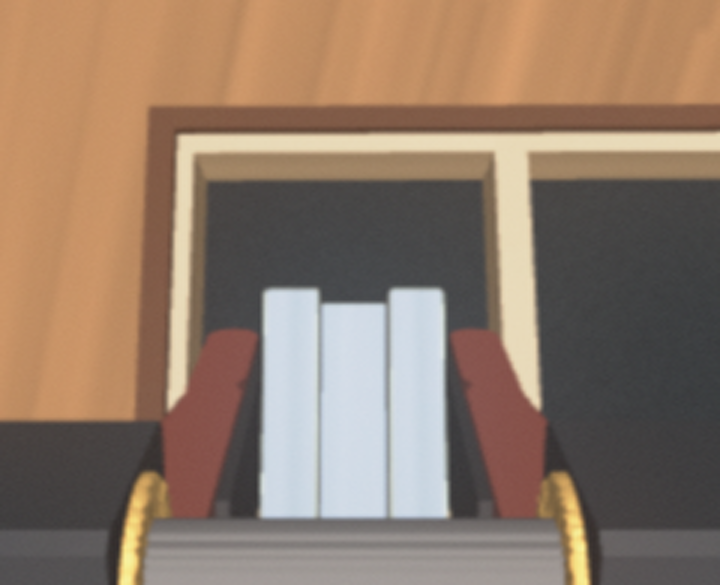

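Emit:
move_arm(
  deltas=[
    [255,0,0,-0.008,0],
    [255,0.01,-0.0005,-0.008,0],
    [255,0.025,-0.0005,0.002,0],
    [255,0.031,-0.0005,0.008,0],
    [255,0.031,-0.0005,0.008,0],
  ],
)

```text
t: 22.02
ee_pos: [477.4, 239.0, 100.1]
orientation: [-1.972, -2.445, 0.002]
ft_force: [-0.0, -0.5, -2.0]
width: 25.8
```

```bash
python3 - 2>/dev/null <<'E'
from plan import *
p0=np.array([487.3,209.3,111.4]); T=p0+np.array([-34.7,0,-20])@F
# lateral correction so that Y=-62
y=((T-C)@F.T)[1]; T=T+(-62-y)*F[1]
print("Y",y,get_obs()["ft_force"]); go(T,PH); np.save("T.npy",T)
im=get_image("wrist");cv2.imwrite("pics/w22.png",cv2.resize(im[120:345,160:400],None,fx=3,fy=2.6,interpolation=cv2.INTER_CUBIC))
E
```

```text
Y -61.49993796193123 [-0.00835011 -0.49541441 -1.99596887]
delta [-0.0099  0.0029  0.0226] roll -0.0002 yaw now 102.22 q [0.44 0.49 1.91 0.   0.73 0.23] p [477.4 239.  100.1] t 22.02
```

View pics/w22.png

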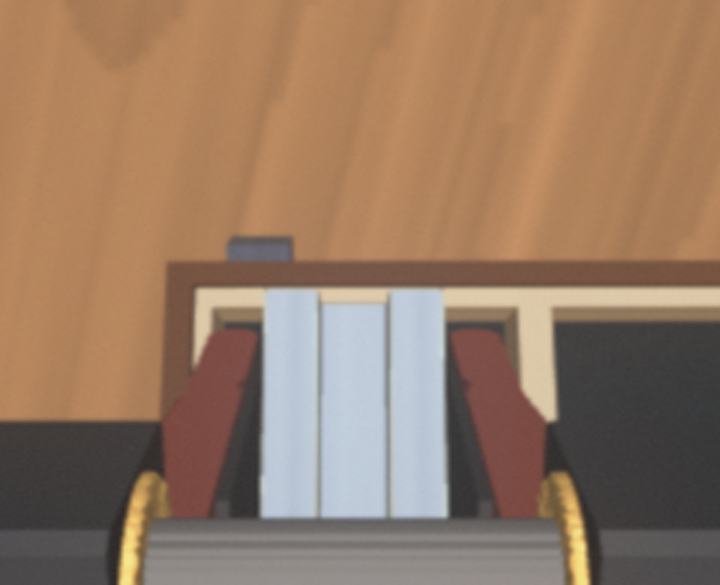

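Emit:
move_arm(
  deltas=[
    [255,-0.001,0.0025,0.003,0],
    [255,-0.003,0.0025,0.007,0],
    [255,-0.005,0.0025,0.012,0],
    [255,-0.007,0.0025,0.017,0],
    [255,-0.007,0.0025,0.017,0],
  ],
)

```text
t: 22.48
ee_pos: [481.8, 230.7, 82.8]
orientation: [-1.975, -2.442, 0.003]
ft_force: [1.4, 0.3, -2.1]
width: 25.6
```

```bash
python3 - 2>/dev/null <<'E'
from plan import *
T=np.load("T.npy")
print(get_obs()["ft_force"]); go(T,PH)
im=get_image("wrist");cv2.imwrite("pics/w23.png",cv2.resize(im[120:345,160:400],None,fx=3,fy=2.6,interpolation=cv2.INTER_CUBIC))
E
```

```text
[ 1.43864756  0.32652124 -2.07480524]
delta [-0.0009  0.0004  0.0054] roll -0.0027 yaw now 102.09 q [ 0.42  0.52  1.92 -0.    0.7   0.21] p [481.8 230.7  82.8] t 22.48
```

View pics/w23.png

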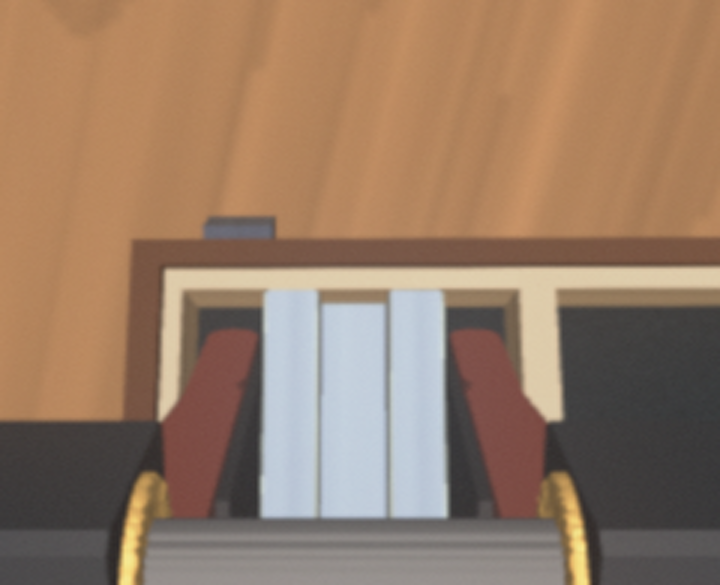

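Emit:
move_arm(
  deltas=[
    [255,0,0,0.002,0],
    [255,-0.001,0,0.004,0],
    [255,-0.001,0,0.005,0],
    [255,-0.001,0,0.005,0],
  ],
)

```text
t: 22.87
ee_pos: [482.5, 230.8, 78.9]
orientation: [-1.974, -2.444, 0.0]
ft_force: [0.9, -0.2, -1.6]
width: 26.3
```

```bash
python3 - 2>/dev/null <<'E'
from plan import *
T=np.load("T.npy")
print(get_obs()["ft_force"],get_obs()["moment"]); go(T,PH)
im=get_image("wrist");cv2.imwrite("pics/w24.png",cv2.resize(im[120:345,160:400],None,fx=3,fy=2.6,interpolation=cv2.INTER_CUBIC))
E
```

```text
[ 0.9281611  -0.1912398  -1.63098752] [-0.08102632  0.03662355  0.0059547 ]
delta [-0.0007 -0.0004  0.0014] roll -0.0019 yaw now 102.13 q [ 0.42  0.53  1.92 -0.    0.69  0.21] p [482.5 230.8  78.9] t 22.87
```

View pics/w24.png

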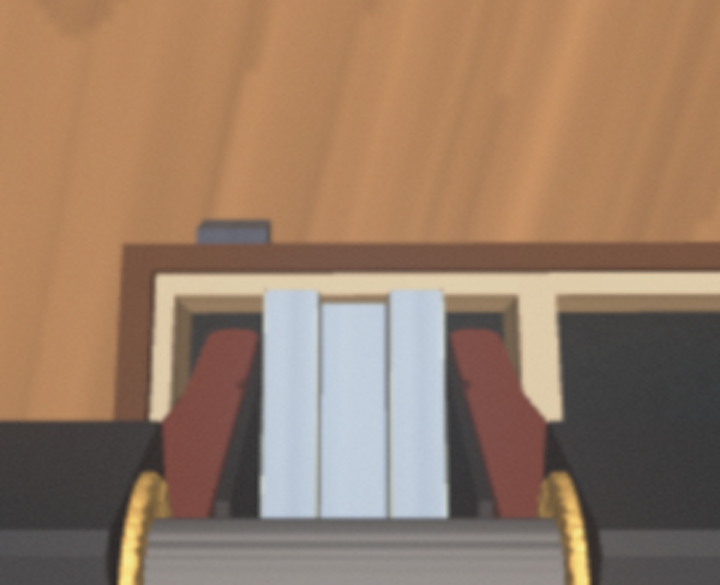

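Emit:
move_arm(
  deltas=[
    [255,0,-0.0007,0.001,0],
    [255,0,-0.0007,0.002,0],
    [255,0,-0.0007,0.003,0],
    [255,0,-0.0007,0.003,0],
  ],
)

```text
t: 23.25
ee_pos: [481.9, 231.0, 76.7]
orientation: [-1.974, -2.444, -0.0]
ft_force: [-3.0, 0.5, 5.5]
width: 26.0
```

```bash
python3 - 2>/dev/null <<'E'
from plan import *
T=np.load("T.npy")
p,R,o=pose()
print(o["ft_force"],o["moment"],"tips",np.round((p+10*u-14*k-C)@F.T,1)); go(T,PH)
im=get_image("wrist");cv2.imwrite("pics/w25.png",cv2.resize(im[120:345,160:400],None,fx=3,fy=2.6,interpolation=cv2.INTER_CUBIC))
E
```

```text
[-2.96359815  0.54661184  5.45009802] [-0.08669934  0.47459842 -0.07357508] tips [-14.6 -62.2  19. ]
delta [-0.0011  0.0002 -0.0007] roll -0.0019 yaw now 102.13 q [0.42 0.54 1.92 0.   0.69 0.21] p [481.9 231.   76.7] t 23.25
```

View pics/w25.png

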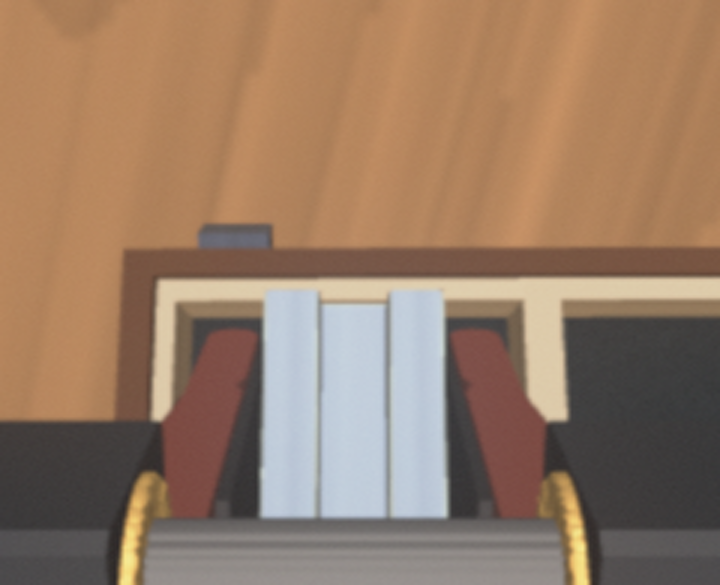

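Emit:
move_arm(
  deltas=[
    [255,0,0,0.001,0],
    [255,0,0,0.002,0],
    [255,0,0,0.0025,0],
    [255,0,0,0.0025,0],
  ],
)

```text
t: 23.63
ee_pos: [481.8, 231.3, 76.1]
orientation: [-1.974, -2.443, -0.001]
ft_force: [-9.8, -0.5, 29.2]
width: 25.6
```

```bash
python3 - 2>/dev/null <<'E'
from plan import *
T=np.load("T.npy")
p,R,o=pose()
print(o["ft_force"],o["moment"],"tips",np.round((p+10*u-14*k-C)@F.T,1)); go(T,PH)
im=get_image("wrist");cv2.imwrite("pics/w26.png",cv2.resize(im[190:290,210:350],None,fx=5,fy=5,interpolation=cv2.INTER_CUBIC))
E
```

```text
[-9.75530722 -0.45747764 29.23978383] [-0.40672715  1.79170453  0.01381459] tips [-15.1 -62.2  18.6]
delta [-0.0014  0.0002 -0.0013] roll -0.0019 yaw now 102.13 q [0.42 0.54 1.92 0.   0.68 0.21] p [481.8 231.3  76.1] t 23.63
```

View pics/w26.png

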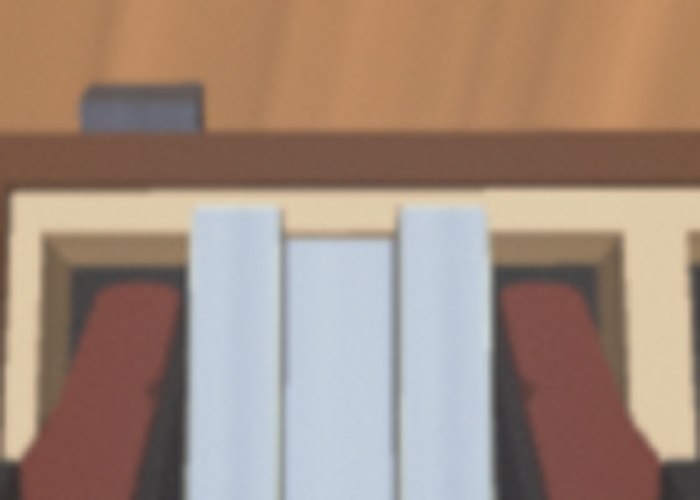

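Emit:
move_arm(
  deltas=[
    [255,0,0,-0.0015,0],
    [255,0,0,-0.002,0],
    [255,0,0,-0.002,0],
  ],
)

```text
t: 23.93
ee_pos: [482.2, 231.1, 76.3]
orientation: [1.974, 2.444, 0.002]
ft_force: [-2.9, 1.2, 10.9]
width: 25.8
```

```bash
python3 - 2>/dev/null <<'E'
from plan import *
p,R,o=pose()
print(o["ft_force"],o["moment"],p,"tips",np.round((p+10*u-14*k-C)@F.T,1))
im=get_image("wrist");cv2.imwrite("pics/w27.png",cv2.resize(im[190:290,210:350],None,fx=5,fy=5,interpolation=cv2.INTER_CUBIC))
E
```

```text
[-2.92910487  1.20923745 10.90340297] [0.04103961 0.58976048 0.03082162] [482.16411109 231.10637199  76.2792011 ] tips [-14.8 -61.9  18.6]
```

View pics/w27.png

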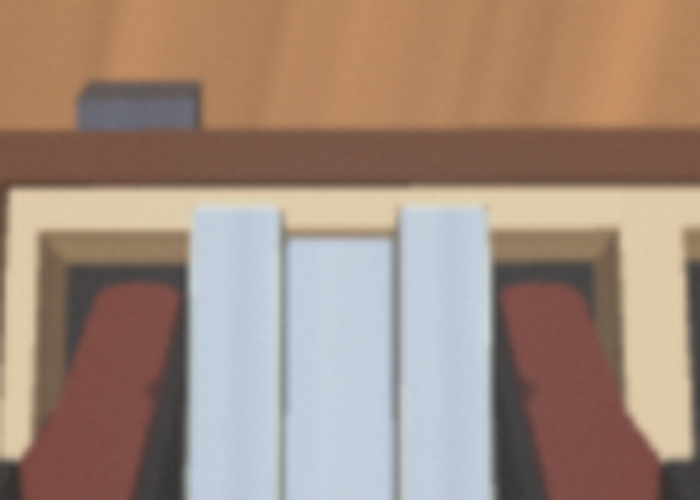

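Emit:
move_arm(
  deltas=[
    [255,0,0,-0.0005,0],
    [172,0,0,-0.0005,0],
    [172,0,0,-0.0005,0],
    [172,0,0,-0.0005,0],
  ],
)

```text
t: 24.32
ee_pos: [481.9, 230.5, 75.8]
orientation: [1.974, 2.444, -0.0]
ft_force: [-0.2, -0.6, 0.5]
width: 28.4
```

```bash
python3 - 2>/dev/null <<'E'
from plan import *
p,R,o=pose()
print(o["ft_force"],o["width"],p,"tips",np.round((p+10*u-14*k-C)@F.T,1))
im=get_image("wrist");cv2.imwrite("pics/w28.png",cv2.resize(im[190:290,210:350],None,fx=5,fy=5,interpolation=cv2.INTER_CUBIC))
E
```

```text
[-0.23011685 -0.60624781  0.53158295] 28.415960639289093 [481.92001658 230.5452639   75.76981612] tips [-14.6 -62.3  17.9]
```

View pics/w28.png

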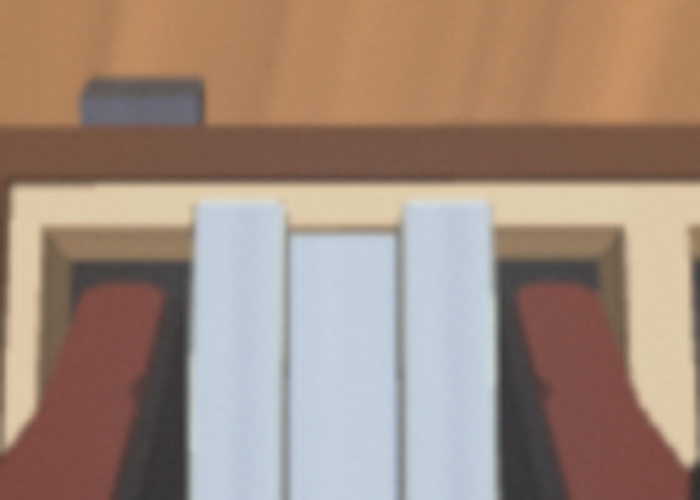

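Released; the forces are near zero and the block hasn't moved. I'll retract straight up.

Emit:
move_arm(
  deltas=[
    [172,0,0,-0.006,0],
    [172,0,0,-0.02,0],
    [172,0,0,-0.05,0],
    [140,0,0,-0.09,0],
    [140,0,0,-0.13,0],
  ],
)

```text
t: 24.78
ee_pos: [481.1, 230.2, 207.0]
orientation: [-1.974, -2.443, 0.003]
ft_force: [0.7, -0.0, -0.2]
width: 37.5
```

Emit:
move_arm(
  deltas=[
    [100,0,0,-0.04,0],
    [0,0.0,0,-0.06,0],
    [0,0,0,-0.06,0],
    [0,0,0,-0.06,0],
  ],
)

```text
t: 25.12
ee_pos: [482.4, 230.8, 267.5]
orientation: [1.973, 2.443, 0.004]
ft_force: [-0.4, -0.7, -0.5]
width: 62.6
```

```bash
python3 - 2>/dev/null <<'E'
from plan import *
p,R,o=pose();print(p,o["ft_force"])
cam=wcam(); im=get_image("wrist")
cv2.imwrite("pics/w29r.png",im)
for sf,Y,hl in ((-5,62,36),(-18,-62,20)):
  for h in (38,0):
    P=proj(np.array([bay(sf+a,Y+b,h) for a,b in ((-hl,-13),(-hl,13),(hl,13),(hl,-13))]),cam)
    cv2.polylines(im,[np.round(P*16).astype(int)],True,(0,255,0),1,cv2.LINE_AA,4)
cv2.imwrite("pics/w29.png",cv2.resize(im[120:290,150:480],None,fx=2.4,fy=2.4,interpolation=cv2.INTER_CUBIC))
for n in ("scene","top"): cv2.imwrite(f"pics/{n}9.png",get_image(n))
E
```

```text
[482.39937877 230.82367988 267.46464484] [-0.35015018 -0.71214796 -0.52369546]
```

View pics/w29.png

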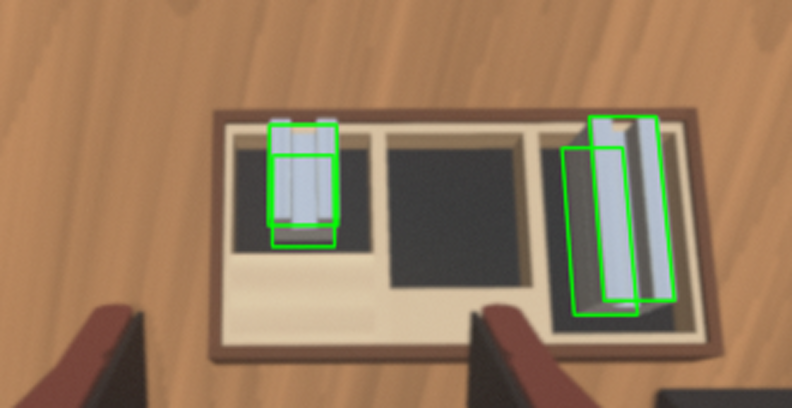

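View pics/top9.png

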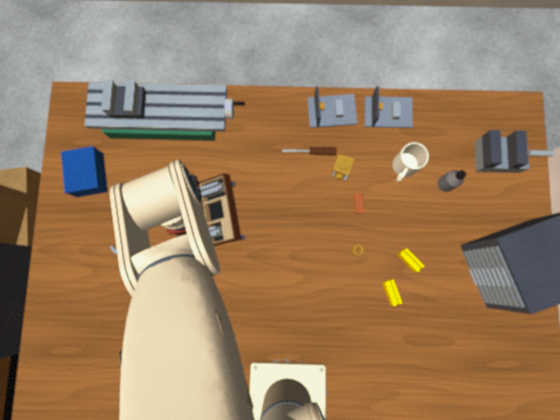

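```bash
python3 -c "
from workcell import *
print(close_job())"
```

```text
the job is handed in; nothing more can be done
None
```

Both guide blocks are in the tote: the long one in the longest compartment, placed first, and the short one in the shortest. The middle compartment is empty, and I handed the job in at about 25 s.

- **Method:** The tool could not tilt. I gripped each block by its sides and pivoted it in the fingers by pressing its uphill end on the tote's rim (long block) or top deck (short block). I then lowered it into its compartment, pressed it onto the floor, and opened the fingers slightly before lifting away.
- **Placement checks:** In the wrist pictures, both blocks lie slot up along the slope, against or close to the lower end wall. They match the fitted tote model to about 2 mm. The tilts read about 29° (long) and 27° (short) against the 28° floor; I can only read those to about 1°.
- **Forces:** While seating the short block the force reached about 31 N in the last step. One fingertip may have touched a compartment wall, since the tips were about 1–2 mm below the wall tops. I backed off to about 11 N, and it was near zero after letting go.
- **One failed try:** My first attempt to pivot the long block missed the rim and did nothing; the second worked.
- **Everything else:** The final top picture shows the mug, oil can, valve chest, bush, oilstone, screwdriver and both yellow look-alikes where they were. The arm hid most of the wrench in that picture, but the arm's path did not go near it.

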